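# Restock the sweet case and set its casement stay

### The job

Restock the small sweet case: first lift the door's perforated stay off its pin, swing the door wide open and drop the hole nearest the knob over the pin, so that the door is held wide while you work. Then pull the tray well out, set every one of the small cardboard cartons in it side by side (resting on the tray floor, not stacked), and push the tray fully home. Finally lift the stay off again, swing the door shut and drop the hole nearest the pivot over the pin, leaving the stay lying flat, and leave the other goods on the table where they are.

Things in the scene. Friction and masses are not known exactly. Their poses are not given: they have to be found in the camera images.
- pin_top (a point): top of the fixed upright steel pin on the case roof near its front left corner: 8 mm thick, round-tipped, tip 119 mm above the table, standing 19 mm proud of the roof (roof top 100 mm above the table) and 12 mm proud of the stay when that lies flat
- door_hinge (a point): on the door's vertical hinge line, at roof height (100 mm above the table), at the front left corner of the case. Axes turn with the door: -y runs along the door from hinge to free edge, -x points out of its front face. The door is a glazed wooden casement 275 mm wide, 12 mm thick, its top 98 mm above the table; with the door shut it stands along the case front
- door (a joint): door angle, rad: 0 shut, about 0.65 at the start (ajar), 1.45 when the hole nearest the knob is on the pin, 1.6 at its stop. It swings out towards the robot, clockwise seen from above. Light friction (0.03 N m), stays where left. Door and stay are linked: the door is most easily swung by moving the raised stay by its knob
- stay_pivot (a point): pivot of the stay on the door's top edge, 110 mm from the hinge line along the door and 6 mm in front of it (in the frame of door_hinge x -6 mm, y -110 mm), 104.5 mm above the table. Here the stay turns freely about the vertical and tips up. Its x axis is the stay's horizontal direction from the pivot to the knob, whatever the tip angle
- swivel (a joint): turn of the stay about the vertical at its pivot, rad, relative to the door: 0 = along the door_hinge frame's +x, growing anticlockwise seen from above; 0.91 at the start, about 0.78 when on the shut hole, 1.20 on the wide hole. Range -0.3 to 2.5
- stay (a joint): tip angle of the stay, rad: 0 lying flat (its rest stop, 2 mm over the roof), growing as the knob end is lifted, up to 1.0. It falls back by its own weight (90 g). The stay is a flat steel bar 26 mm wide, 5 mm thick, reaching 13 mm beyond the knob, with three 12 mm holes on its centre line
- stay_knob (a point): centre of the black ball knob, 24 mm across, on a stem at the steel stay's free end: 200 mm along the stay from the pivot and 31.5 mm above the pivot's height when flat (136 mm over the table, 29 mm over the bar). The part over the pin must rise 17 mm to clear it. At tip angle a the knob lies 0.2 cos a - 0.0315 sin a (m) out from the pivot and 0.2 sin a + 0.0315 cos a above it
- hole_shut (a point): centre of the hole nearest the pivot, 87.0 mm from it: over the pin when the door is shut
- hole_ajar (a point): centre of the middle hole, 130.8 mm from the pivot: over the pin at the start
- hole_wide (a point): centre of the hole nearest the knob, 170.4 mm from the pivot: over the pin when the door is wide open (1.45 rad)
- tray (a joint): how far the tray is pulled out towards the robot, m: 0 fully home, 0.15 fully out (stop). Friction about 1.5 N. It cannot pass the door unless that is wide open
- tray_floor (a point): centre of the tray's inner floor, 30 mm above the table. -x is the way the tray pulls out, z up. Inside 135 mm along x, 175 mm along y; side and back walls rise 14 mm over the floor, the front wall 32 mm. Roof underside 60 mm above the floor; with the tray fully out its inside is clear of the roof, whose front edge stands above the back wall
- tray_tab (a point): the tray's upright wooden pull tab in the middle of its front: 10 mm thick across (y), standing 39 mm out from the tray's front; top 85 mm above the table. This point is 24 mm out from the tray's front, 13 mm below the tab's top. With the tray home the tab is within the case's front, 20 mm ahead of the roof edge
- carton1_c (a point): centre of carton 1, or None if absent: a small cardboard sweet carton with a paper band, 52 (x) x 44 (y) x 40 (z) mm, about 90 g, standing on the table left or right of the case at the start; to go in the tray on any of its faces
- carton2_c (a point): centre of carton 2, or None if absent: a small cardboard sweet carton with a paper band, 52 (x) x 44 (y) x 40 (z) mm, about 90 g, standing on the table left or right of the case at the start; to go in the tray on any of its faces
- carton3_c (a point): centre of carton 3, or None if absent: a small cardboard sweet carton with a paper band, 52 (x) x 44 (y) x 40 (z) mm, about 90 g, standing on the table left or right of the case at the start; to go in the tray on any of its faces
- carton4_c (a point): centre of carton 4, or None if absent: a small cardboard sweet carton with a paper band, 52 (x) x 44 (y) x 40 (z) mm, about 90 g, standing on the table left or right of the case at the start; to go in the tray on any of its faces
- round_tin: bystander: closed aluminium tin, 68 mm across, 50 mm high; origin under its centre. Leave alone
- sweet_jar: bystander: screw-top jar, 70 mm across, 100 mm high; origin under its centre. Leave alone
- tea_bowl: bystander: blue tea bowl, 90 mm across, 60 mm high; origin under its centre. Leave alone
- gift_box: bystander: flat paper-wrapped gift box, 120 x 80 x 24 mm, lying; origin under its centre. Leave alone
- syrup: bystander: amber bottle, 60 mm across, 160 mm high; origin under its centre. Leave alone
- nougat_bar: bystander: white bar, 100 x 35 x 30 mm; origin under its centre. Leave alone
Mind the look-alikes: they are no part of the job. Leave any blue, orange or turquoise look-alike of the part that bears carton4_c alone.

How it is judged:
On the way, in this order (a step that is already met when the one before it is completed fails the run):
1. the door is held wide: the hole nearest the knob is over the pin, the stay lies flat (horizontal distance between hole_wide and pin_top below 0.008 m and value of joint stay below 0.05 rad), for 0.3 s.
2. with the door still held wide, the tray is drawn out and all cartons rest in it (all of step 1 and value of joint tray above 0.09 m and x of carton1_c in the frame of tray_floor between -0.068 and 0.068 m and y of carton1_c in the frame of tray_floor between -0.088 and 0.088 m and z of carton1_c in the frame of tray_floor between 0.015 and 0.035 m and x of carton2_c in the frame of tray_floor between -0.068 and 0.068 m and y of carton2_c in the frame of tray_floor between -0.088 and 0.088 m and z of carton2_c in the frame of tray_floor between 0.015 and 0.035 m and x of carton3_c in the frame of tray_floor between -0.068 and 0.068 m and y of carton3_c in the frame of tray_floor between -0.088 and 0.088 m and z of carton3_c in the frame of tray_floor between 0.015 and 0.035 m and x of carton4_c in the frame of tray_floor between -0.068 and 0.068 m and y of carton4_c in the frame of tray_floor between -0.088 and 0.088 m and z of carton4_c in the frame of tray_floor between 0.015 and 0.035 m), for 0.2 s.
3. with the door still held wide, the loaded tray is pushed fully home (all of step 1 and value of joint tray below 0.008 m and x of carton1_c in the frame of tray_floor between -0.068 and 0.068 m and y of carton1_c in the frame of tray_floor between -0.088 and 0.088 m and z of carton1_c in the frame of tray_floor between 0.015 and 0.035 m and x of carton2_c in the frame of tray_floor between -0.068 and 0.068 m and y of carton2_c in the frame of tray_floor between -0.088 and 0.088 m and z of carton2_c in the frame of tray_floor between 0.015 and 0.035 m and x of carton3_c in the frame of tray_floor between -0.068 and 0.068 m and y of carton3_c in the frame of tray_floor between -0.088 and 0.088 m and z of carton3_c in the frame of tray_floor between 0.015 and 0.035 m and x of carton4_c in the frame of tray_floor between -0.068 and 0.068 m and y of carton4_c in the frame of tray_floor between -0.088 and 0.088 m and z of carton4_c in the frame of tray_floor between 0.015 and 0.035 m), for 0.2 s.
At the end, for the whole second after the job is handed in: The hole nearest the pivot is over the pin (within 8 mm) with the stay flat (below 0.05 rad), the door shut (below 0.08 rad), the tray home (within 10 mm), every carton present resting on the tray floor inside its walls, unstacked (horizontal distance between hole_shut and pin_top below 0.008 m and value of joint stay below 0.05 rad and value of joint door below 0.08 rad and value of joint tray below 0.01 m and x of carton1_c in the frame of tray_floor between -0.068 and 0.068 m and y of carton1_c in the frame of tray_floor between -0.088 and 0.088 m and z of carton1_c in the frame of tray_floor between 0.015 and 0.035 m and x of carton2_c in the frame of tray_floor between -0.068 and 0.068 m and y of carton2_c in the frame of tray_floor between -0.088 and 0.088 m and z of carton2_c in the frame of tray_floor between 0.015 and 0.035 m and x of carton3_c in the frame of tray_floor between -0.068 and 0.068 m and y of carton3_c in the frame of tray_floor between -0.088 and 0.088 m and z of carton3_c in the frame of tray_floor between 0.015 and 0.035 m and x of carton4_c in the frame of tray_floor between -0.068 and 0.068 m and y of carton4_c in the frame of tray_floor between -0.088 and 0.088 m and z of carton4_c in the frame of tray_floor between 0.015 and 0.035 m and velocity of joint door below 0.05 rad/s); the robot touches nothing.
It fails at once if another thing on the table is pushed more than 4 cm or knocked over (distance of any of round_tin, sweet_jar, tea_bowl, gift_box, syrup, nougat_bar from where it was at the start of the episode above 0.04 m or angle between any of round_tin, sweet_jar, tea_bowl, gift_box, syrup, nougat_bar's own z axis and vertical above 0.6 rad).
Of carton1, carton2, carton3, carton4 only 3 to 4 are there at a start; the rules pass over those that are not, and their reading is None.
At some moment in a run one of carton1, carton2, carton3, carton4 may be knocked a few centimetres aside while the robot is not near it.
Once in a run the grip may slacken for a moment while it holds something.
It also fails if it takes over 210 s, if anything falls off the work surface, if the arm or the gripper's body presses on something with over 40 N, if the wrist force passes 120 N, or if a joint passes its speed limit or range.

### The arm

A 6-joint arm with a two-finger parallel gripper is mounted at the origin on the work surface. World frame = base frame: x ahead of the robot, y to its left, z up, the work surface at z = 0. Lengths are in m, angles in rad, forces in N, time in s.
With the tool pointing down it reaches from about 0.275 to 0.85 m from the base axis. Payload 5.2 kg.
Tool frame: the origin (TCP) lies at the very end of the fingers, on their centre line; the grasp point (between the pads) lies 19 mm behind it; z points along the fingers, y is the line along which they close (so a half turn about z gives the same grasp; the last joint's range is limited). The gripper opens to 85 mm and grips with 20 to 120 N. Pads are 22 mm wide; open, the fingers measure 114 mm over their backs; the gripper's body (76 mm by 85 mm) begins 54 mm behind the grasp point. The pads swing forward as they close: fully open they stand 13 mm farther back than shut.
Start: joints at [0.939, 0.259, 1.535, -0, 1.348, -0.203], TCP at [0.229, 0.5, 0.231] pointing down, gripper open.
Joint ranges: [-3.14, 3.14], [-0.91, 2.08], [0.19, 2.58], [-1.22, 4.36], [0.22, 2.71], [-3.12, 3.12]. Speed limits (rad/s): [2.57, 2.57, 3.14, 3.14, 3.14, 3.14].

### API

Orientations are given as a unit quaternion [w, x, y, z].
In Python, from plant import state, read_camera, get_calibration, sign_off gives the robot as it stands.
- The arm moves only by the tool send_rows, never from a script. Its argument "targets" is a list of rows, each an object with "slide": the shift along the tool's x, y, z in m, a list of three; "twist": the turn about the tool's z in degrees; "claw": the finger opening in m, from 0 to 0.0854. In form: [{"slide": [dx, dy, dz], "twist": twist, "claw": claw}, ...]. A call has 1 to 10 rows; each row is the pose to reach, as a shift and turn from the pose commanded when the call began, along the tool's axes at that moment; what a row does not reach only later rows make up. A row lasts 1/12 s, in which the tool goes at most 41.7 mm and 7.16 degrees, less where a joint would pass 70% of its speed; a pose out of reach is approached as far as the arm can. A call with a gripper value outside its range is refused whole. The fingers move at their own pace and stop on an object; "squeeze" is the grip in N (left out, the last holds). Time passes only in rows, so rows that repeat a pose let the fingers close. It gives the time, the measured TCP pose, the force, the opening and the grip force at its end, in the units of the state.
- state(): the state, without advancing time (a new reading comes with each control period).
- read_camera(name): name is "scene" or "top" or "wrist"; returns the picture (384x512x3 uint8, red, green, blue); there is no depth.
- get_calibration(name): a dict with "vertical_fov" (degrees; the focal length in pixels is half the picture's height over the tangent of half this angle, whatever the lens; pixels are square), "cx", "cy" (the principal point, pixels), "R" (3x3) and "t" (3): a world point X has camera coordinates R X + t; the wrist camera has in their place "mount" (4x4, takes a point from camera to tool coordinates, whose origin is the TCP and whose axes are the flange's). Camera axes: x right, y down, z forward; pixel columns grow to the right and rows downward; lengths in m; the calibration is good to about 2 mm. A picture is of the moment at which its call begins: read the wrist's pose just before it. get_calibration takes no time and is no camera call.
- sign_off(): hands the job in; it is judged then, once.
The state is a dict: "time_s": time; "joint_pos": joint angles; "qd": joint speeds; "effort": joint torques, N m; "tcp_pos": TCP position; "eef_rot": TCP orientation; "contact_force": force on the tool from outside, world axes, zero at the start; "ft_torque": the same for the moment, N m; "width": opening from 0.0 (shut) to 1.0 (fully open); "finger_force": force on a finger pad.
Only numpy, scipy, OpenCV 4.12 (cv2) and the standard library are available. Lean on these libraries where they do the work, as an engineer would, in place of code of your own. Each camera call takes 0.05 s, during which the arm holds its last target. There are 200 camera calls.

## Working session

There is one attempt and no reset: what is moved stays moved. The work goes in short steps, Python scripts to look and compute and a tool call to move; the robot and the scene stay as the last step left them, time stands still between calls to the robot, and variables do not carry over. Pictures are saved under pics/ and viewed, at most 14 in all, crops included, and the job is handed in when it is done.

Besides the shell and the picture viewer there is one more tool, called after "Call:" as name([rows], argument=value, ...), one row to a line, values as JSON. send_rows: Moves the arm, as the interface text tells. Its arguments: {"type":"object","properties":{"targets":{"type":"array","items":{"type":"object","properties":{"slide":{"type":"array","items":{"type":"number"}},"twist":{"type":"number"},"claw":{"type":"number"}}}},"squeeze":{"type":"number"}},"required":["targets"]}

```bash
ls; mkdir -p pics; cat > h.py <<'E'
import numpy as np, cv2
from plant import state, read_camera, get_calibration, sign_off
from scipy.spatial.transform import Rotation as Ro
def q2R(q): return Ro.from_quat([q[1],q[2],q[3],q[0]]).as_matrix()
def cam(name, s=None):
    c=get_calibration(name); f=192/np.tan(np.radians(c['vertical_fov'])/2)
    if name=='wrist':
        s=s or state(); M=np.array(c['mount']); R=q2R(s['eef_rot'])
        Rc=R@M[:3,:3]; o=R@M[:3,3]+np.array(s['tcp_pos'])
    else:
        Rc=np.array(c['R']).T; o=-Rc@np.array(c['t'])
    return f,c['cx'],c['cy'],Rc,o
def ray(C,u,v,z):
    f,cx,cy,Rc,o=C; d=Rc@np.array([(u-cx)/f,(v-cy)/f,1]); return o+d*(z-o[2])/d[2]
def proj(C,P):
    f,cx,cy,Rc,o=C; p=Rc.T@(np.array(P)-o); return np.array([cx+f*p[0]/p[2],cy+f*p[1]/p[2]])
def snap(name,fn):
    s=state(); im=read_camera(name); cv2.imwrite('pics/'+fn,cv2.resize(im[:,:,::-1],(800,600),interpolation=cv2.INTER_CUBIC)); return im,cam(name,s)
E
python3 - <<'E'
from h import *
s=state(); print({k:np.round(v,3) for k,v in s.items()}); print(q2R(s['eef_rot']).round(3))
for n in('top','scene'):
    im,C=snap(n,n+'0.png'); np.save(n+'0.npy',im); print(n,C[0],C[4], C[3].round(2))
print(get_calibration('wrist'))
E
```

```text
pics
{'time_s': np.float64(0.0), 'joint_pos': array([ 0.939,  0.259,  1.536,  0.   ,  1.348, -0.203]), 'qd': array([-0.   ,  0.   ,  0.002, -0.   ,  0.001, -0.001]), 'effort': array([-1.0000e-03, -4.4602e+01, -2.9057e+01, -0.0000e+00,  1.2000e-02,
        0.0000e+00]), 'tcp_pos': array([0.228, 0.5  , 0.23 ]), 'eef_rot': array([-0.   ,  0.213,  0.977, -0.001]), 'contact_force': array([-0.43 ,  0.479,  0.371]), 'ft_torque': array([-0.017,  0.019, -0.044]), 'finger_force': np.float64(0.0), 'width': np.float64(0.998)}
[[-0.909  0.416 -0.001]
 [ 0.416  0.909 -0.002]
 [ 0.    -0.002 -1.   ]]
top 460.7345651891791 [0.43767343 0.01469353 1.54675409] [[-0.01 -1.    0.07]
 [-1.    0.01 -0.  ]
 [ 0.   -0.07 -1.  ]]
scene 466.72169533796296 [1.06377948 1.03545553 1.25349497] [[-0.9   0.3  -0.32]
 [ 0.44  0.63 -0.64]
 [ 0.02 -0.71 -0.7 ]]
{'vertical_fov': 69.69366914140024, 'cx': 258.1356207986067, 'cy': 192.59034955353061, 'mount': array([[-1.91155820e-04, -9.64352900e-01, -2.64619440e-01,
         6.73619409e-02],
       [ 9.99999954e-01, -2.46463226e-04,  1.75806115e-04,
        -5.19518829e-04],
       [-2.34758098e-04, -2.64619394e-01,  9.64352903e-01,
        -1.41376336e-01],
       [ 0.00000000e+00,  0.00000000e+00,  0.00000000e+00,
         1.00000000e+00]])}
```

View pics/top0.png

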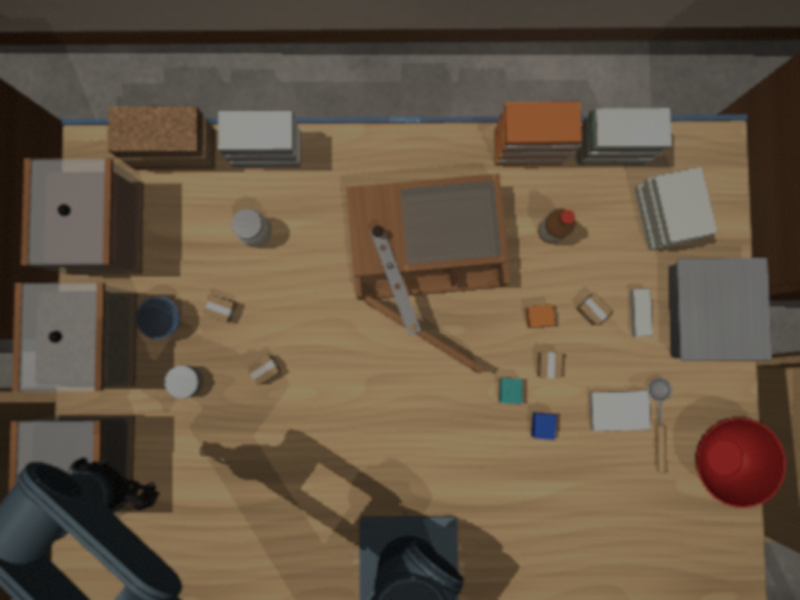

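View pics/scene0.png

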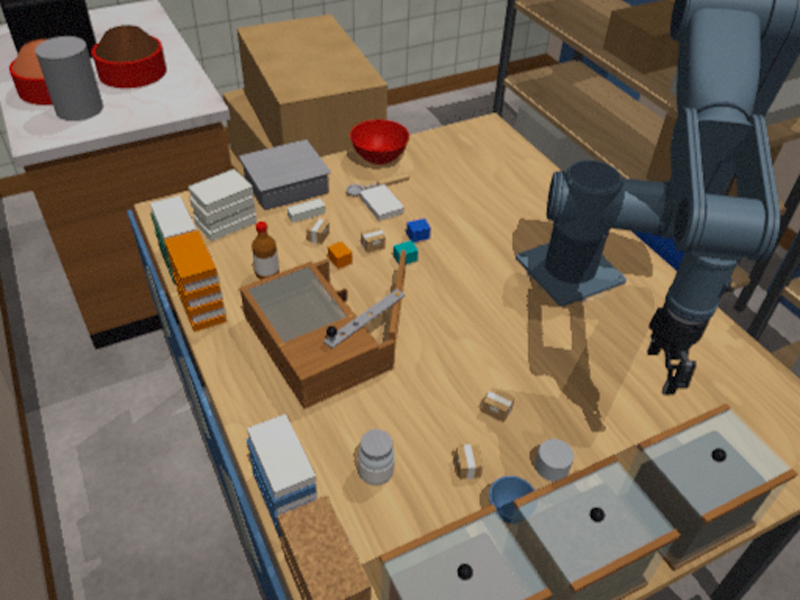

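The top view shows the case in the middle: knob at (378,231), pivot (415,330), hinge about (365,297). Four cartons with white bands are at (221,306), (265,369), (595,308) and (551,363). The orange, teal and blue blocks are look-alikes.

```bash
python3 - <<'E'
from h import *
C=cam('top')
for n,u,v,z in [('knob',378,231,.136),('pivot',415,330,.105),('roofBL',347,187,.1),('roofBR',500,177,.1),('roofFL',355,275,.1),('hinge',367,297,.098),('doorend',493,370,.098),('c1',221,306,.035),('c2',265,369,.035),('c3',595,308,.035),('c4',551,363,.035),('orange',541,316,.035),('teal',512,390,.035),('tin',182,382,.05),('bowl',158,317,.06),('jar',247,224,.1),('nougat',642,312,.03),('gift',620,411,.024),('syr',566,217,.16)]:
    print(n,ray(C,u*.64,v*.64,z).round(3))
im=np.load('top0.npy')[95:255,120:430,::-1]; cv2.imwrite('pics/crop0.png',cv2.resize(im,(800,413),interpolation=cv2.INTER_CUBIC))
E
```

```text
knob [0.684 0.055 0.136]
pivot [ 0.488 -0.017  0.105]
roofBL [0.781 0.119 0.1  ]
roofBR [ 0.8   -0.194  0.1  ]
roofFL [0.601 0.103 0.1  ]
hinge [0.556 0.079 0.098]
doorend [ 0.407 -0.173  0.098]
c1 [0.544 0.389 0.035]
c2 [0.411 0.295 0.035]
c3 [ 0.535 -0.398  0.035]
c4 [ 0.42  -0.303  0.035]
orange [ 0.519 -0.284  0.035]
teal [ 0.364 -0.22   0.035]
tin [0.386 0.464 0.05 ]
bowl [0.521 0.513 0.06 ]
jar [0.706 0.322 0.1  ]
nougat [ 0.526 -0.499  0.03 ]
gift [ 0.318 -0.448  0.024]
syr [ 0.705 -0.312  0.16 ]
```

View pics/crop0.png

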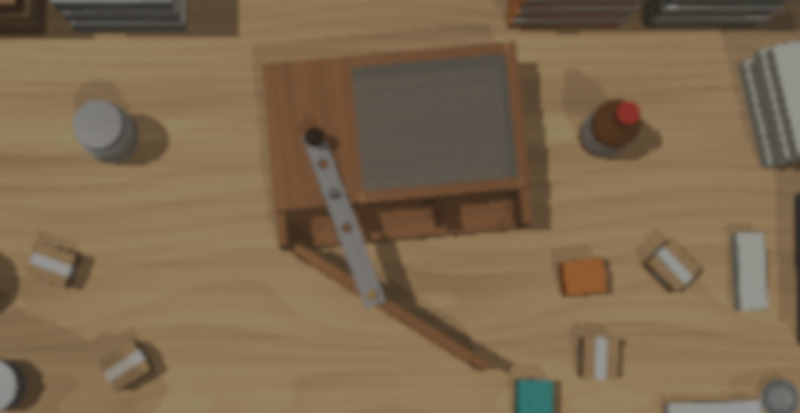

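Call:
send_rows([
  {"slide": [-0.265,-0.132,-0.035],"twist": -29.5,"claw": 0.085},
  {"slide": [-0.265,-0.132,-0.035],"twist": -29.5,"claw": 0.085},
  {"slide": [-0.265,-0.132,-0.035],"twist": -29.5,"claw": 0.085},
  {"slide": [-0.265,-0.132,-0.035],"twist": -29.5,"claw": 0.085},
  {"slide": [-0.529,-0.264,-0.07],"twist": -29.5,"claw": 0.085},
  {"slide": [-0.529,-0.264,-0.07],"twist": -29.5,"claw": 0.085},
  {"slide": [-0.529,-0.264,-0.07],"twist": -29.5,"claw": 0.085},
  {"slide": [-0.529,-0.264,-0.07],"twist": -29.5,"claw": 0.085},
  {"slide": [-0.529,-0.264,-0.07],"twist": -29.5,"claw": 0.085},
  {"slide": [-0.529,-0.264,-0.07],"twist": -29.5,"claw": 0.085},
])

```text
time_s: 0.93
tcp_pos: [0.4784, 0.1902, 0.2782]
eef_rot: [-0.0, -0.043, 0.999, 0.0]
contact_force: [0.4, -0.1, -0.1]
width: 0.997
finger_force: 0.0
```

Call:
send_rows([
  {"slide": [-0.109,-0.16,-0.022],"twist": 0,"claw": 0.085},
  {"slide": [-0.109,-0.16,-0.022],"twist": 0,"claw": 0.085},
  {"slide": [-0.109,-0.16,-0.022],"twist": 0,"claw": 0.085},
  {"slide": [-0.109,-0.16,-0.022],"twist": 0,"claw": 0.085},
  {"slide": [-0.109,-0.16,-0.022],"twist": 0,"claw": 0.085},
  {"slide": [-0.109,-0.16,-0.022],"twist": 0,"claw": 0.085},
  {"slide": [-0.109,-0.16,-0.022],"twist": 0,"claw": 0.085},
])

```text
time_s: 1.52
tcp_pos: [0.6005, 0.0406, 0.2991]
eef_rot: [-0.001, -0.042, 0.999, 0.0]
contact_force: [-0.1, 0.5, -0.3]
width: 0.996
finger_force: 0.0
```

```bash
python3 - <<'E'
from h import *
im,C=snap('wrist','w1.png'); np.save('w1.npy',im); s=state(); print(s['tcp_pos'],s['eef_rot'],C[4])
E
```

```text
[0.59971615 0.04187809 0.29923597] [-1.05117868e-03 -4.24297787e-02  9.99098805e-01  4.31666658e-04] [0.53346191 0.03463386 0.44055558]
```

View pics/w1.png

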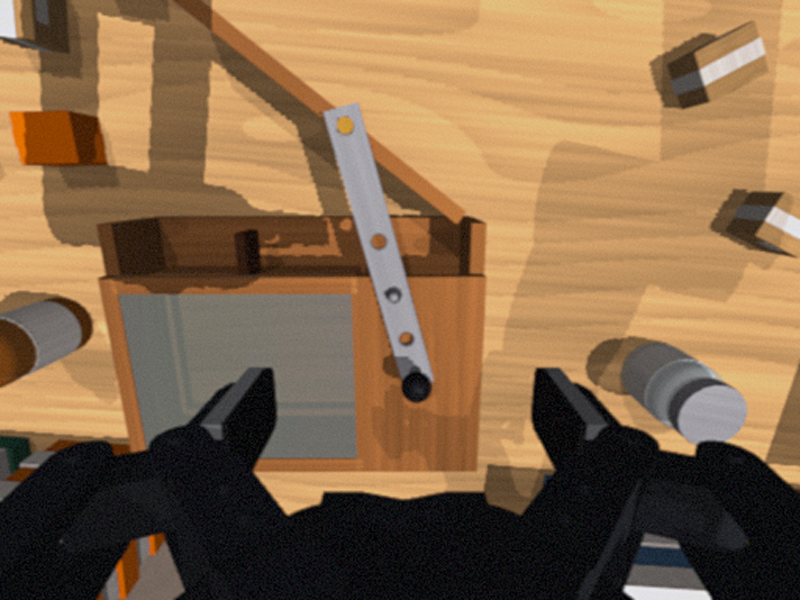

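The wrist view is clear: knob (416,386), pivot (345,125), pin in the middle hole (394,295), hinge about (467,218), roof front edge (102,277)–(484,276), tab about (247,250).

```bash
cat >> h.py <<'E'
def rot(t): return np.array([[np.cos(t),-np.sin(t)],[np.sin(t),np.cos(t)]])
def knob(H,psi,a,s,t):
    P=H+rot(psi-a)@[-.006,-.110]; d=psi-a+s
    return np.r_[P+(.2*np.cos(t)-.0315*np.sin(t))*np.array([np.cos(d),np.sin(d)]), .1045+.2*np.sin(t)+.0315*np.cos(t)]
E
python3 - <<'E'
from h import *
import scipy.optimize as so
C=cam('wrist')
P={}
for n,u,v,z in [('knob',416,386,.136),('pivot',345,125,.108),('pin',394,294,.119),('hs',379,241,.107),('hw',406,339,.107),('hinge',467,218,.098),('RFL',484,276,.1),('RFR',102,277,.1),('RBL',477,470,.1),('tab',240,235,.085),('tab2',256,235,.085)]:
    P[n]=ray(C,u*.64,v*.64,z); print(n,P[n].round(4))
d=P['RFL']-P['RFR']; print('psi front',-np.arctan2(d[0],d[1]), np.linalg.norm(d))
d=P['knob']-P['pivot']; print('stay yaw',np.arctan2(d[1],d[0]), np.linalg.norm(d[:2]))
# fit H, psi, with a,s free, pin known
def res(p):
    H=p[:2];psi,a,s=p[2:]
    r=[]
    Pv=H+rot(psi-a)@[-.006,-.110]; D=np.array([np.cos(psi-a+s),np.sin(psi-a+s)])
    for n,l in(('knob',.2),('pivot',0),('pin',.1308),('hs',.087),('hw',.1704)): r+=list(Pv+l*D-P[n][:2])
    r+=list(.4*(H-P['hinge'][:2]))
    r+=list(.3*(H+rot(psi)@[.0553,-.0496]-P['pin'][:2]))
    r+=[.1*(a-.65),.1*(s-.91),.1*(psi-.083)]
    return np.array(r)
o=so.least_squares(res,[.56,.077,.083,.65,.91]); print(o.x.round(4),(o.fun*1000).round(1))
E
```

```text
knob [0.6826 0.0587 0.136 ]
pivot [ 0.4957 -0.0091  0.108 ]
pin [0.6151 0.036  0.119 ]
hs [0.577  0.0211 0.107 ]
hw [0.6554 0.0488 0.107 ]
hinge [0.5544 0.0881 0.098 ]
RFL [0.5989 0.1072 0.1   ]
RFR [ 0.6257 -0.1999  0.1   ]
RBL [0.7797 0.125  0.1   ]
tab [ 0.5846 -0.094   0.085 ]
tab2 [ 0.5835 -0.0809  0.085 ]
psi front 0.08710189779130222 0.3081873508222216
stay yaw 0.3481381405238984 0.19887096288336517
[0.5576 0.0816 0.087  0.6446 0.9031] [-0.1  0.4 -1.4  0.5  2.3 -0.2 -0.8 -0.2 -0.8  0.3  1.3 -2.6  0.6  0.3
 -0.5 -0.7  0.4]
```

Call:
send_rows([
  {"slide": [-0.084,0.01,0.06],"twist": 0,"claw": 0.06},
  {"slide": [-0.084,0.01,0.1],"twist": 0,"claw": 0.06},
  {"slide": [-0.084,0.01,0.13],"twist": 0,"claw": 0.06},
  {"slide": [-0.084,0.01,0.15],"twist": 0,"claw": 0.06},
  {"slide": [-0.084,0.01,0.17],"twist": 0,"claw": 0.06},
  {"slide": [-0.084,0.01,0.18],"twist": 0,"claw": 0.06},
  {"slide": [-0.084,0.01,0.18],"twist": 0,"claw": 0.06},
  {"slide": [-0.084,0.01,0.18],"twist": 0,"claw": 0.06},
])

```text
time_s: 2.23
tcp_pos: [0.6827, 0.0603, 0.1214]
eef_rot: [0.0, -0.044, 0.999, 0.0]
contact_force: [0.2, 0.8, 0.6]
width: 0.703
finger_force: 0.0
```

Call:
send_rows([
  {"slide": [0,0,0],"twist": 0,"claw": 0.0},
  {"slide": [0,0,0],"twist": 0,"claw": 0.0},
  {"slide": [0,0,0],"twist": 0,"claw": 0.0},
  {"slide": [0,0,0],"twist": 0,"claw": 0.0},
  {"slide": [0,0,0],"twist": 0,"claw": 0.0},
  {"slide": [0,0,0],"twist": 0,"claw": 0.0},
  {"slide": [0,0,0],"twist": 0,"claw": 0.0},
], squeeze=40)

```text
time_s: 2.82
tcp_pos: [0.6834, 0.0591, 0.1209]
eef_rot: [0.001, -0.043, 0.999, -0.0]
contact_force: [0.7, -0.2, 2.8]
width: 0.251
finger_force: 39.1
```

```bash
cat >> h.py <<'E'
H0=np.array([.5576,.0816]); PSI=.087
def to(world, s=None):
    "slide from present measured tool to world point(s)"
    s=s or state(); R=q2R(s['eef_rot']); return (R.T@(np.array(world)-np.array(s['tcp_pos'])).T).T.round(3)
E
python3 - <<'E'
from h import *
s=state(); print(s['width']*85,s['finger_force'],s['tcp_pos'])
off=np.array(s['tcp_pos'])-knob(H0,PSI,.6446,.9031,0); print('off',off)
path=[(.6446,.9031,t) for t in(.08,.16,.24,.3)]+[(a,.9031+(a-.6446)/(1.45-.6446)*.297,.3) for a in np.linspace(.70,1.45,14)]
W=[knob(H0,PSI,*p)+off for p in path]
print(to(W).tolist())
E
```

```text
21.372244310495372 39.12652015686035 [0.6834162  0.05912415 0.1208822 ]
off [ 9.32758668e-04 -4.61696992e-05 -1.51177960e-02]
[[0.003, -0.001, -0.016], [0.007, -0.002, -0.031], [0.013, -0.003, -0.047], [0.018, -0.005, -0.058], [0.021, -0.007, -0.058], [0.024, -0.009, -0.058], [0.027, -0.011, -0.058], [0.03, -0.012, -0.058], [0.033, -0.014, -0.058], [0.036, -0.015, -0.058], [0.039, -0.016, -0.058], [0.042, -0.017, -0.058], [0.044, -0.017, -0.058], [0.047, -0.018, -0.058], [0.049, -0.018, -0.058], [0.052, -0.019, -0.058], [0.054, -0.019, -0.058], [0.056, -0.019, -0.058]]
```

Call:
send_rows([
  {"slide": [0.003,-0.001,-0.016],"twist": 0,"claw": 0.0},
  {"slide": [0.007,-0.002,-0.031],"twist": 0,"claw": 0.0},
  {"slide": [0.013,-0.003,-0.047],"twist": 0,"claw": 0.0},
  {"slide": [0.018,-0.005,-0.058],"twist": 0,"claw": 0.0},
  {"slide": [0.021,-0.007,-0.058],"twist": 0,"claw": 0.0},
  {"slide": [0.024,-0.009,-0.058],"twist": 0,"claw": 0.0},
  {"slide": [0.027,-0.011,-0.058],"twist": 0,"claw": 0.0},
  {"slide": [0.03,-0.012,-0.058],"twist": 0,"claw": 0.0},
  {"slide": [0.033,-0.014,-0.058],"twist": 0,"claw": 0.0},
  {"slide": [0.033,-0.014,-0.058],"twist": 0,"claw": 0.0},
])

```text
time_s: 3.65
tcp_pos: [0.6499, 0.0419, 0.1773]
eef_rot: [-0.001, -0.043, 0.999, -0.0]
contact_force: [-0.4, 0.5, -2.1]
width: 0.252
finger_force: 39.4
```

```bash
python3 - <<'E'
from h import *
s=state(); print(s['width'],s['finger_force'],s['contact_force'],s['tcp_pos'])
im,C=snap('wrist','w2.png'); np.save('w2.npy',im)
off=np.array([.0009,0,-.0151])
path=[(a,.9031+(a-.6446)/(1.45-.6446)*.297,.3) for a in np.linspace(.98,1.45,9)]
print(to([knob(H0,PSI,*p)+off for p in path]).tolist())
E
```

```text
0.2518700219012846 39.44506287574768 [-0.38863012  0.5364864  -2.05238837] [0.64990285 0.04185843 0.17727581]
[[0.001, -0.0, -0.001], [0.004, -0.001, -0.001], [0.007, -0.002, -0.001], [0.009, -0.003, -0.001], [0.012, -0.004, -0.001], [0.015, -0.004, -0.001], [0.017, -0.004, -0.001], [0.019, -0.005, -0.001], [0.021, -0.005, -0.001]]
```

View pics/w2.png

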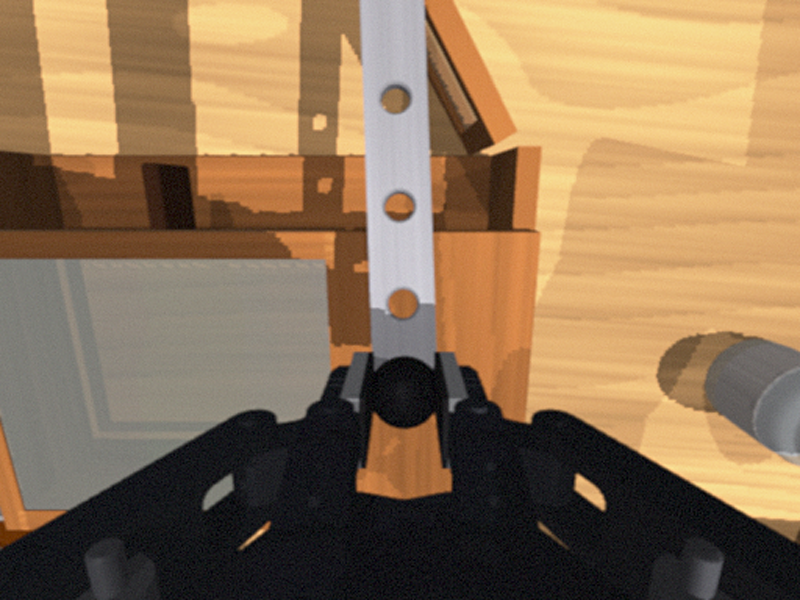

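The knob is gripped, the bar is raised and the door is swinging as planned. I'm carrying on to wide.

Call:
send_rows([
  {"slide": [0.004,-0.001,-0.001],"twist": 0,"claw": 0.0},
  {"slide": [0.007,-0.002,-0.001],"twist": 0,"claw": 0.0},
  {"slide": [0.009,-0.003,-0.001],"twist": 0,"claw": 0.0},
  {"slide": [0.012,-0.004,-0.001],"twist": 0,"claw": 0.0},
  {"slide": [0.015,-0.004,-0.001],"twist": 0,"claw": 0.0},
  {"slide": [0.017,-0.004,-0.001],"twist": 0,"claw": 0.0},
  {"slide": [0.019,-0.005,-0.001],"twist": 0,"claw": 0.0},
  {"slide": [0.021,-0.005,-0.001],"twist": 0,"claw": 0.0},
  {"slide": [0.021,-0.005,-0.001],"twist": 0,"claw": 0.0},
  {"slide": [0.021,-0.005,-0.001],"twist": 0,"claw": 0.0},
])

```text
time_s: 4.53
tcp_pos: [0.6317, 0.0356, 0.18]
eef_rot: [0.001, -0.043, 0.999, -0.0]
contact_force: [5.7, 1.2, 1.6]
width: 0.252
finger_force: 39.0
```

```bash
python3 - <<'E'
from h import *
s=state(); print(s['width'],s['finger_force'],s['contact_force'],s['tcp_pos'])
im,C=snap('wrist','w3.png'); np.save('w3.npy',im)
off=np.array([.0009,0,-.0151])
print(to([knob(H0,PSI,1.45,1.2,t)+off for t in (.3,.24,.18,.12,.06,.0)]).tolist())
# expected pixels of hole_wide/pivot for tip .3
for a,sw in((1.35,1.17),(1.45,1.2),(1.55,1.24)):
    k=knob(H0,PSI,a,sw,.3); Pv=H0+rot(PSI-a)@[-.006,-.110]; d=PSI-a+sw; D=np.array([np.cos(d),np.sin(d)])
    print(a,k.round(3),(proj(C,np.r_[Pv,.107])/.64).round(),[(proj(C,np.r_[Pv+l*np.cos(.3)*D,.106+l*np.sin(.3)])/.64).round() for l in(.087,.1704)])
E
```

```text
0.25166288951145416 39.042359590530396 [5.74342385 1.20478305 1.62072472] [0.63166161 0.03562468 0.17995099]
[[0.003, -0.0, 0.001], [-0.002, -0.001, 0.012], [-0.006, -0.002, 0.024], [-0.01, -0.003, 0.035], [-0.013, -0.004, 0.047], [-0.015, -0.005, 0.059]]
1.35 [0.632 0.037 0.194] [486. -98.] [array([451., 108.]), array([416., 310.])]
1.45 [0.628 0.035 0.194] [ 513. -102.] [array([464., 101.]), array([416., 302.])]
1.55 [0.625 0.036 0.194] [ 540. -103.] [array([479.,  97.]), array([420., 294.])]
```

View pics/w3.png

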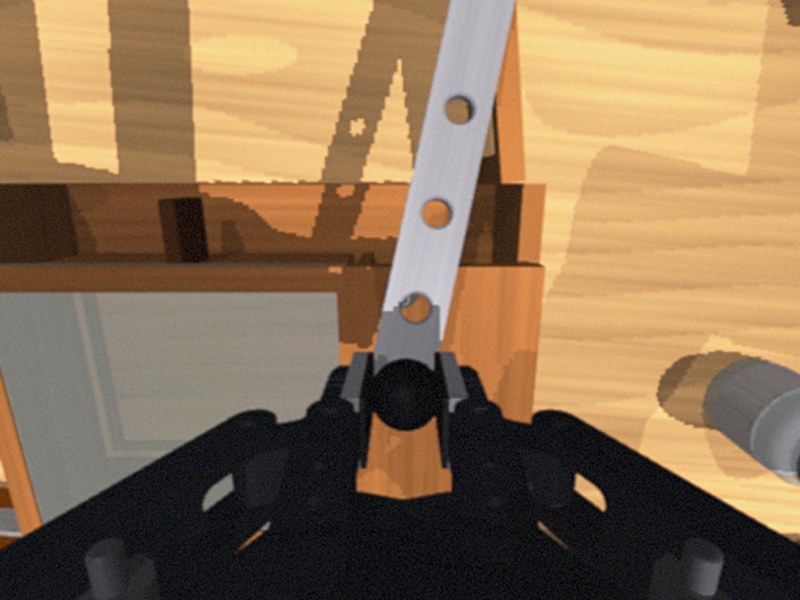

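```bash
cat >> h.py <<'E'
import scipy.optimize as so
OFF=np.array([.0009,0,-.0151])
def ik(k,g=(1.45,1.2,.3)): return so.fsolve(lambda p: knob(H0,PSI,*p)-k,g)
def hole(a,s,t,l):
    P=H0+rot(PSI-a)@[-.006,-.110]; d=PSI-a+s
    return P+l*np.cos(t)*np.array([np.cos(d),np.sin(d)])
E
python3 - <<'E'
from h import *
s=state(); C=cam('wrist')
p=ik(np.array(s['tcp_pos'])-OFF); print('a,s,t',p, 'hole',hole(*p,.1704))
print('pin',ray(C,404*.64,299*.64,.119), 'nominal',H0+rot(PSI)@[.0553,-.0496])
pin=np.array([.615,.037])
q=so.fsolve(lambda x: hole(x[0],x[1],0,.1704)-pin,[1.45,1.2]); print('flat sol',q, hole(*q,0,.1704))
print('obs hole pix',[(proj(C,np.r_[hole(*p,l),.106+l*np.sin(p[2])])/.64).round() for l in(.087,.1308,.1704)])
print(to([knob(H0,PSI,*q,t)+OFF for t in (.3,.24,.18,.12,.06,.0)]).tolist())
E
```

```text
a,s,t [1.35938161 1.16524238 0.30740346] hole [0.61217836 0.0376268 ]
pin [0.6188515  0.03462944 0.119     ] nominal [0.61700061 0.03699263]
flat sol [1.50454401 1.21823508] [0.615 0.037]
obs hole pix [array([451., 106.]), array([431., 212.]), array([413., 309.])]
[[0.005, -0.0, 0.001], [-0.0, -0.002, 0.012], [-0.004, -0.003, 0.024], [-0.008, -0.004, 0.035], [-0.011, -0.005, 0.047], [-0.013, -0.006, 0.059]]
```

Call:
send_rows([
  {"slide": [0,0,0],"twist": 7,"claw": 0.0},
  {"slide": [0,0,0],"twist": 14,"claw": 0.0},
  {"slide": [0,0,0],"twist": 20,"claw": 0.0},
  {"slide": [-0.005,-0.001,0.011],"twist": 20,"claw": 0.0},
  {"slide": [-0.009,-0.002,0.023],"twist": 20,"claw": 0.0},
  {"slide": [-0.012,-0.003,0.03],"twist": 20,"claw": 0.0},
  {"slide": [-0.012,-0.003,0.03],"twist": 20,"claw": 0.0},
])

```text
time_s: 5.17
tcp_pos: [0.6423, 0.0335, 0.1461]
eef_rot: [-0.002, 0.13, 0.991, -0.0]
contact_force: [-0.3, -0.4, -0.3]
width: 0.249
finger_force: 40.1
```

```bash
python3 - <<'E'
from h import *
s=state(); print(s['width'],s['finger_force'],s['contact_force'],s['tcp_pos'],s['eef_rot'])
im,C=snap('wrist','w4.png'); np.save('w4.npy',im)
cv2.imwrite('pics/w4c.png',cv2.resize(im[0:256,150:400,::-1],(585,599),interpolation=cv2.INTER_CUBIC))
p=ik(np.array(s['tcp_pos'])-OFF); print('a,s,t',p, 'hole',hole(*p,.1704),'flat hole',hole(p[0],p[1],0,.1704))
E
```

```text
0.2494430020487881 40.0744092464447 [-0.34047837 -0.36587417 -0.28435826] [0.64228587 0.03345558 0.14609127] [-2.06934102e-03  1.30204668e-01  9.91484968e-01 -1.43317327e-04]
a,s,t [1.42632385 1.19086689 0.12758229] hole [0.61631325 0.03720537] flat hole [0.61768296 0.03700053]
```

View pics/w4c.png

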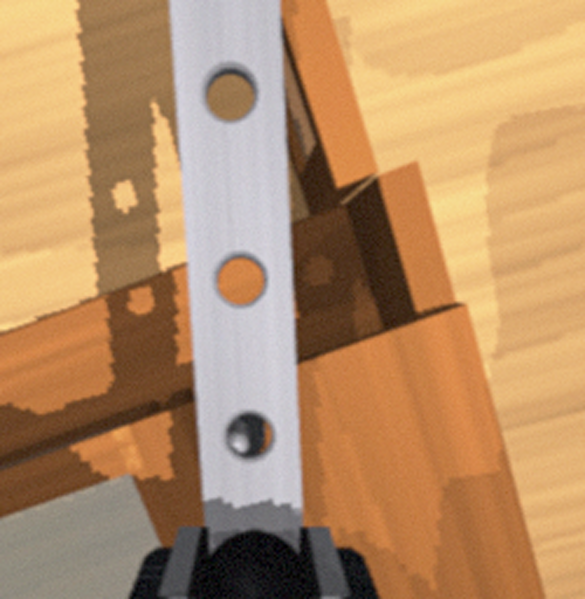

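Call:
send_rows([
  {"slide": [-0.002,-0.001,0.008],"twist": 0,"claw": 0.0},
  {"slide": [-0.004,-0.001,0.016],"twist": 0,"claw": 0.0},
  {"slide": [-0.005,-0.001,0.021],"twist": 0,"claw": 0.0},
  {"slide": [-0.005,-0.001,0.025],"twist": 0,"claw": 0.0},
  {"slide": [-0.005,-0.001,0.025],"twist": 0,"claw": 0.0},
])

```text
time_s: 5.63
tcp_pos: [0.6488, 0.0304, 0.1237]
eef_rot: [0.001, 0.131, 0.991, -0.001]
contact_force: [5.3, -4.9, -1.4]
width: 0.252
finger_force: 40.0
```

```bash
python3 - <<'E'
from h import *
s=state(); print(s['width'],s['finger_force'],s['contact_force'],s['tcp_pos'])
p=ik(np.array(s['tcp_pos'])-OFF,(1.45,1.2,.02)); print(p,hole(*p,.1704))
E
```

```text
0.2517422342810525 40.01678824424744 [ 5.27337554 -4.92695554 -1.43186451] [0.64884709 0.0303863  0.1237193 ]
[1.37871386 1.15760453 0.01411265] [0.61905634 0.03428422]
```

Call:
send_rows([
  {"slide": [0,0,0],"twist": 0,"claw": 0.06},
  {"slide": [0,0,0],"twist": 0,"claw": 0.06},
  {"slide": [0,0,0],"twist": 0,"claw": 0.06},
  {"slide": [0,0,-0.01],"twist": 0,"claw": 0.06},
  {"slide": [0.0,0,-0.04],"twist": 0,"claw": 0.06},
  {"slide": [0.0,0,-0.08],"twist": -7,"claw": 0.06},
  {"slide": [0.04,0,-0.12],"twist": -14,"claw": 0.06},
  {"slide": [0.08,0,-0.14],"twist": -20,"claw": 0.06},
  {"slide": [0.08,0,-0.14],"twist": -20,"claw": 0.06},
  {"slide": [0.08,0,-0.14],"twist": -20,"claw": 0.06},
])

```text
time_s: 6.47
tcp_pos: [0.5688, 0.0536, 0.2691]
eef_rot: [0.003, -0.044, 0.999, -0.0]
contact_force: [1.0, 1.1, -0.2]
width: 0.705
finger_force: 0.0
```

```bash
python3 - <<'E'
from h import *
s=state(); print(s['width'],s['contact_force'],s['tcp_pos'],s['eef_rot'])
im,C=snap('wrist','w5.png'); np.save('w5.npy',im)
E
```

```text
0.7054444297830529 [ 0.994006   1.0607459 -0.2167849] [0.56880142 0.05363921 0.26909139] [ 2.86923302e-03 -4.38795681e-02  9.99032700e-01 -1.25562418e-04]
```

View pics/w5.png

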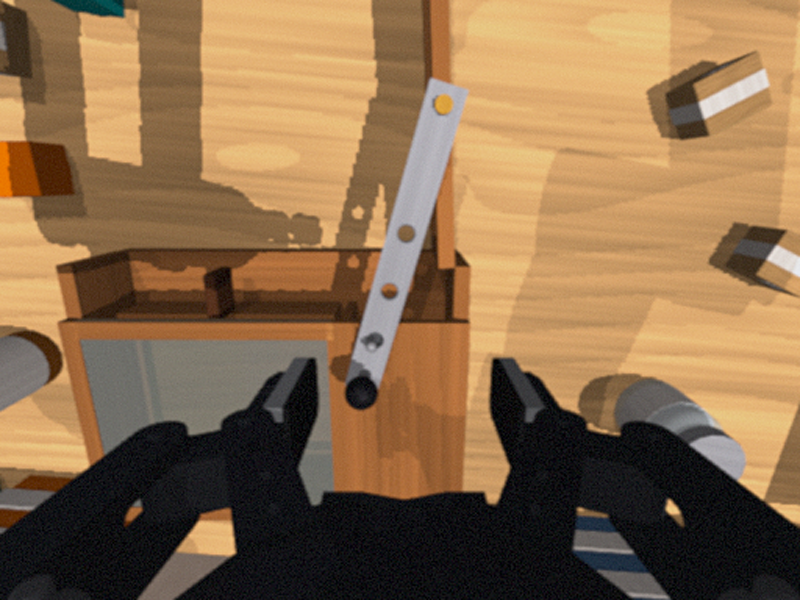

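Wide hole is over the pin at (373,341), the stay is flat and the door is wide. The tab is near (217,285). I'm working out the tab position and carton poses from this view and the stored top view.

```bash
python3 - <<'E'
from h import *
C=cam('wrist')
im=np.load('w5.npy'); cv2.imwrite('pics/w5c.png',cv2.resize(im[150:220,60:200,::-1],(800,400),interpolation=cv2.INTER_CUBIC))
print('pin',ray(C,373*.64,341*.64,.119),'knob',ray(C,361*.64,391*.64,.136))
for n,u,v in(('tab',207,268),('tabR',231,268)): print(n,ray(C,u*.64,v*.64,.085))
# white bands on cartons, top view
t=np.load('top0.npy'); Ct=cam('top')
for n,u,v in(('c1',221,306),('c2',265,369),('c3',595,308),('c4',551,363)):
    u0,v0=int(u*.64),int(v*.64); w=t[v0-14:v0+15,u0-14:u0+15].astype(int)
    m=((w.min(2)>130)&(w.max(2)-w.min(2)<45)).astype(np.uint8)
    ys,xs=np.nonzero(m); r=cv2.minAreaRect(np.c_[xs,ys].astype(np.float32)) if len(xs) else None
    if r:
        b=cv2.boxPoints(r)+[u0-14,v0-14]; Pw=np.array([ray(Ct,*q,.04)[:2] for q in b]); e1=Pw[1]-Pw[0]; e2=Pw[2]-Pw[1]
        L=e1 if np.linalg.norm(e1)>np.linalg.norm(e2) else e2
        print(n,len(xs),Pw.mean(0).round(4),'long yaw',np.degrees(np.arctan2(L[1],L[0])).round(1)%180,np.linalg.norm(e1).round(4),np.linalg.norm(e2).round(4))
E
```

```text
pin [0.61414052 0.03473789 0.119     ] knob [0.64533778 0.02963454 0.136     ]
tab [ 0.57905726 -0.09685151  0.085     ]
tabR [ 0.57747173 -0.07861149  0.085     ]
c1 46 [0.5398 0.3946] long yaw 71.2 0.0103 0.0458
c2 14 [0.4198 0.2874] long yaw 116.2 0.0145 0.0088
c3 41 [ 0.5339 -0.3967] long yaw 44.0 0.007 0.046
c4 51 [ 0.4177 -0.3015] long yaw 178.7 0.0098 0.0455
```

View pics/w5c.png

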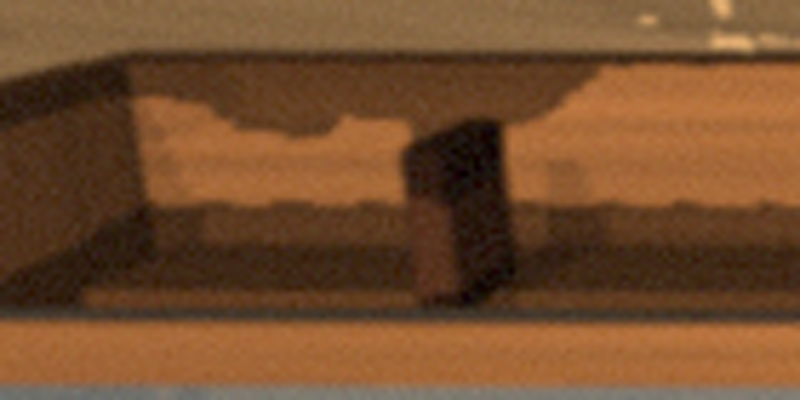

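```bash
python3 - <<'E'
from h import *
C=cam('wrist')
for u,v in((405,150),(450,145),(425,298),(465,298)): print(ray(C,60+u/5.714,150+v/5.714,.085).round(4))
s=state();tip=np.array([.590,-.0895,.055]); print(to([[.570,-.0895,.2],[.596,-.0895,.12],[.596,-.0895,.056]]))
E
```

```text
[ 0.585 -0.099  0.085]
[ 0.5831 -0.0895  0.085 ]
[ 0.6174 -0.0959  0.085 ]
[ 0.6167 -0.0873  0.085 ]
[[ 0.013 -0.142  0.067]
 [-0.013 -0.144  0.147]
 [-0.013 -0.144  0.211]]
```

Call:
send_rows([
  {"slide": [-0.003,-0.04,0],"twist": 0,"claw": 0.05},
  {"slide": [-0.007,-0.08,0],"twist": 0,"claw": 0.05},
  {"slide": [-0.01,-0.115,0.02],"twist": 0,"claw": 0.05},
  {"slide": [-0.012,-0.145,0.05],"twist": 0,"claw": 0.05},
  {"slide": [-0.012,-0.145,0.09],"twist": 0,"claw": 0.05},
  {"slide": [-0.012,-0.145,0.13],"twist": 0,"claw": 0.05},
  {"slide": [-0.012,-0.145,0.16],"twist": 0,"claw": 0.05},
  {"slide": [-0.012,-0.145,0.19],"twist": 0,"claw": 0.05},
  {"slide": [-0.012,-0.145,0.213],"twist": 0,"claw": 0.05},
  {"slide": [-0.012,-0.145,0.213],"twist": 0,"claw": 0.05},
])

```text
time_s: 7.35
tcp_pos: [0.5909, -0.0903, 0.0445]
eef_rot: [-0.005, -0.042, 0.999, 0.002]
contact_force: [-1.0, -0.3, -0.5]
width: 0.586
finger_force: 0.0
```

Call:
send_rows([
  {"slide": [0,0,0],"twist": 0,"claw": 0.0},
  {"slide": [0,0,0],"twist": 0,"claw": 0.0},
  {"slide": [0,0,0],"twist": 0,"claw": 0.0},
  {"slide": [0,0,0],"twist": 0,"claw": 0.0},
  {"slide": [0,0,0],"twist": 0,"claw": 0.0},
  {"slide": [0,0,0],"twist": 0,"claw": 0.0},
  {"slide": [0,0,0],"twist": 0,"claw": 0.0},
], squeeze=40)

```text
time_s: 7.93
tcp_pos: [0.5967, -0.0961, 0.0531]
eef_rot: [0.002, -0.043, 0.999, -0.004]
contact_force: [1.2, -16.7, -6.8]
width: 0.114
finger_force: 43.2
```

Call:
send_rows([
  {"slide": [0,-0.006,0],"twist": 0,"claw": 0.0},
  {"slide": [0.015,-0.006,0],"twist": 0,"claw": 0.0},
  {"slide": [0.03,-0.006,0],"twist": 0,"claw": 0.0},
  {"slide": [0.05,-0.006,0],"twist": 0,"claw": 0.0},
  {"slide": [0.07,-0.006,0],"twist": 0,"claw": 0.0},
  {"slide": [0.09,-0.006,0],"twist": 0,"claw": 0.0},
  {"slide": [0.11,-0.006,0],"twist": 0,"claw": 0.0},
  {"slide": [0.13,-0.006,0],"twist": 0,"claw": 0.0},
  {"slide": [0.144,-0.006,0],"twist": 0,"claw": 0.0},
  {"slide": [0.144,-0.006,0],"twist": 0,"claw": 0.0},
])

```text
time_s: 8.77
tcp_pos: [0.4502, -0.1088, 0.053]
eef_rot: [0.0, -0.043, 0.999, 0.0]
contact_force: [-1.7, 5.7, 1.4]
width: 0.11
finger_force: 44.8
```

```bash
python3 - <<'E'
from h import *
s=state(); print(s['width'],s['contact_force'],s['tcp_pos'],s['eef_rot'])
E
```

```text
0.10976811976434687 [-1.74986875  5.66052697  1.3505109 ] [ 0.45020467 -0.10883862  0.05297618] [ 3.74466124e-04 -4.27734188e-02  9.99084715e-01  1.63110547e-04]
```

Call:
send_rows([
  {"slide": [0,0,0],"twist": 0,"claw": 0.05},
  {"slide": [0,0,0],"twist": 0,"claw": 0.05},
  {"slide": [0,0,-0.02],"twist": 0,"claw": 0.06},
  {"slide": [0,0,-0.06],"twist": 0,"claw": 0.085},
  {"slide": [0,0,-0.1],"twist": 0,"claw": 0.085},
  {"slide": [0,-0.02,-0.135],"twist": 0,"claw": 0.085},
  {"slide": [-0.01,-0.04,-0.17],"twist": 0,"claw": 0.085},
  {"slide": [-0.02,-0.07,-0.2],"twist": 0,"claw": 0.085},
  {"slide": [-0.02,-0.1,-0.225],"twist": 0,"claw": 0.085},
  {"slide": [-0.02,-0.122,-0.25],"twist": 0,"claw": 0.085},
])

```text
time_s: 9.6
tcp_pos: [0.4837, -0.2321, 0.3041]
eef_rot: [0.001, -0.043, 0.999, -0.002]
contact_force: [0.6, -0.5, 0.4]
width: 0.997
finger_force: 0.0
```

Call:
send_rows([
  {"slide": [0,0,0],"twist": 0,"claw": 0.085},
  {"slide": [0,0,0],"twist": 0,"claw": 0.085},
])

```text
time_s: 9.77
tcp_pos: [0.4835, -0.2313, 0.303]
eef_rot: [0.002, -0.042, 0.999, -0.001]
contact_force: [-0.1, 0.7, -0.3]
width: 0.995
finger_force: 0.0
```

```bash
python3 - <<'E'
from h import *
s=state(); print(s['width'],s['contact_force'],s['tcp_pos'],s['eef_rot'])
im,C=snap('wrist','w6.png'); np.save('w6.npy',im)
E
```

```text
0.994627453579807 [-0.08554378  0.73142654 -0.26321389] [ 0.48348268 -0.23126803  0.3029745 ] [ 0.00169243 -0.04214399  0.99910904 -0.00146378]
```

View pics/w6.png

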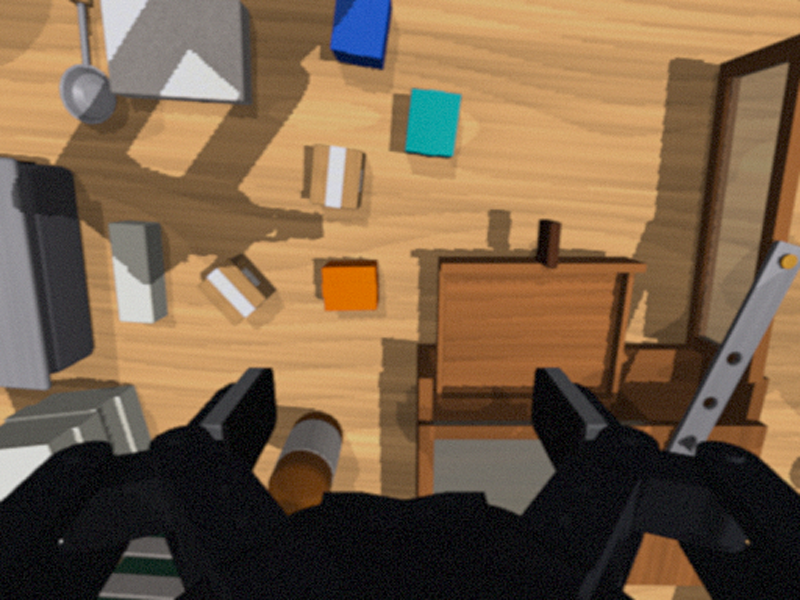

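```bash
python3 - <<'E'
from h import *
C=cam('wrist'); im=np.load('w6.npy')
out=[]
for u,v in((338,177),(237,287)):
    u0,v0=int(u*.64),int(v*.64); w=im[v0-32:v0+32,u0-32:u0+32]; out.append(cv2.resize(w[:,:,::-1],(400,400),interpolation=cv2.INTER_CUBIC))
    m=((w.min(2)>150)&(w.max(2).astype(int)-w.min(2)<60)).astype(np.uint8)
    n,l,st,ce=cv2.connectedComponentsWithStats(m); k=1+np.argmax(st[1:,4])
    ys,xs=np.nonzero(l==k); r=cv2.minAreaRect(np.c_[xs,ys].astype(np.float32)); b=cv2.boxPoints(r)+[u0-32,v0-32]
    P=np.array([ray(C,*q,.04)[:2] for q in b]); e1=P[1]-P[0];e2=P[2]-P[1]; L=max(e1,e2,key=np.linalg.norm)
    print(len(xs),b.round(1).tolist(),P.mean(0).round(4),np.degrees(np.arctan2(L[1],L[0])).round(1)%180,np.linalg.norm(e1).round(4),np.linalg.norm(e2).round(4))
cv2.imwrite('pics/c34.png',np.hstack(out))
for n,u,v,z in(('FLi',443,273,.062),('FRi',620,273,.062),('FLo',440,259,.062),('FRo',643,259,.062),('BLfl',443,392,.044),('tab',549,222,.085),('tabb',551,260,.085)): print(n,ray(C,u*.64,v*.64,z).round(4))
E
```

```text
413 [[207.1, 131.6], [210.7, 92.7], [221.2, 93.7], [217.7, 132.5]] [ 0.4154 -0.2977] 176.8 0.0528 0.0145
334 [[131.5, 177.5], [138.0, 171.0], [163.5, 196.5], [157.0, 203.0]] [ 0.5313 -0.3929] 45.9 0.0146 0.0522
FLi [ 0.4906 -0.1935  0.062 ]
FRi [ 0.477  -0.0347  0.062 ]
FLo [ 0.4781 -0.1975  0.062 ]
FRo [ 0.4627 -0.017   0.062 ]
BLfl [ 0.617 -0.178  0.044]
tab [ 0.4363 -0.1141  0.085 ]
tabb [ 0.4673 -0.107   0.085 ]
```

View pics/c34.png

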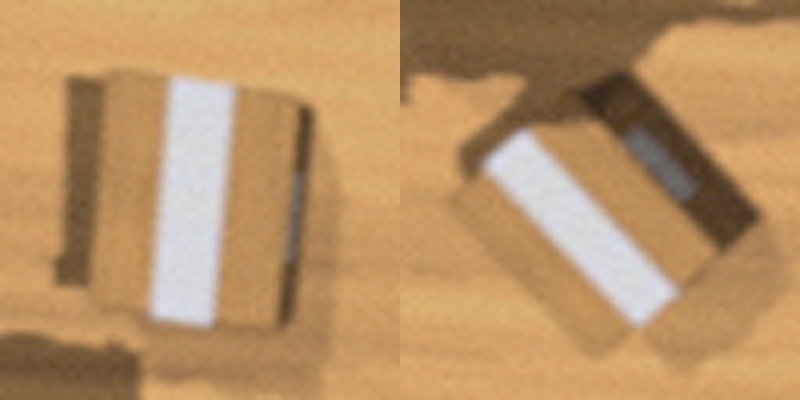

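Call:
send_rows([
  {"slide": [0.03,-0.025,0.02],"twist": 4,"claw": 0.06},
  {"slide": [0.06,-0.05,0.04],"twist": 8,"claw": 0.06},
  {"slide": [0.0735,-0.0605,0.08],"twist": 8,"claw": 0.06},
  {"slide": [0.0735,-0.0605,0.12],"twist": 8,"claw": 0.06},
  {"slide": [0.0735,-0.0605,0.16],"twist": 8,"claw": 0.06},
  {"slide": [0.0735,-0.0605,0.2],"twist": 8,"claw": 0.06},
  {"slide": [0.0735,-0.0605,0.24],"twist": 8,"claw": 0.06},
  {"slide": [0.0735,-0.0605,0.265],"twist": 8,"claw": 0.06},
  {"slide": [0.0735,-0.0605,0.282],"twist": 8,"claw": 0.06},
  {"slide": [0.0735,-0.0605,0.29],"twist": 8,"claw": 0.06},
])

```text
time_s: 10.65
tcp_pos: [0.4122, -0.2924, 0.0076]
eef_rot: [-0.002, 0.026, 1.0, 0.003]
contact_force: [-0.2, 0.3, -0.1]
width: 0.703
finger_force: 0.0
```

Call:
send_rows([
  {"slide": [0,0,0],"twist": 0,"claw": 0.06},
  {"slide": [0,0,0],"twist": 0,"claw": 0.02},
  {"slide": [0,0,0],"twist": 0,"claw": 0.02},
  {"slide": [0,0,0],"twist": 0,"claw": 0.02},
  {"slide": [0,0,0],"twist": 0,"claw": 0.02},
  {"slide": [0,0,0],"twist": 0,"claw": 0.02},
  {"slide": [0,0,-0.03],"twist": 0,"claw": 0.02},
  {"slide": [0,0,-0.06],"twist": 0,"claw": 0.02},
  {"slide": [0,0,-0.1],"twist": -5,"claw": 0.02},
  {"slide": [0,0,-0.12],"twist": -8,"claw": 0.02},
], squeeze=35)

```text
time_s: 11.48
tcp_pos: [0.4152, -0.2971, 0.1355]
eef_rot: [0.002, -0.045, 0.999, -0.002]
contact_force: [0.6, -0.4, -0.8]
width: 0.511
finger_force: 36.8
```

```bash
python3 - <<'E'
from h import *
s=state(); print(s['width']*85,s['finger_force'],s['contact_force'],s['tcp_pos'],s['eef_rot'])
print(to([[.519,-.148,.16],[.519,-.148,.043]]))
E
```

```text
43.457622272403455 36.82097375392914 [ 0.64859267 -0.40460868 -0.77009889] [ 0.41523001 -0.29714703  0.13548595] [ 0.00166385 -0.04502354  0.99898252 -0.00200842]
[[-0.117  0.139 -0.025]
 [-0.116  0.14   0.092]]
```

Call:
send_rows([
  {"slide": [-0.025,0.03,-0.015],"twist": 0,"claw": 0.02},
  {"slide": [-0.05,0.06,-0.015],"twist": 0,"claw": 0.02},
  {"slide": [-0.075,0.09,-0.01],"twist": 0,"claw": 0.02},
  {"slide": [-0.1,0.12,-0.01],"twist": 0,"claw": 0.02},
  {"slide": [-0.116,0.14,-0.005],"twist": 0,"claw": 0.02},
  {"slide": [-0.116,0.14,0.03],"twist": 0,"claw": 0.02},
  {"slide": [-0.116,0.14,0.055],"twist": 0,"claw": 0.02},
  {"slide": [-0.116,0.14,0.075],"twist": 0,"claw": 0.02},
  {"slide": [-0.116,0.14,0.087],"twist": 0,"claw": 0.02},
  {"slide": [-0.116,0.14,0.092],"twist": 0,"claw": 0.02},
])

```text
time_s: 12.32
tcp_pos: [0.5188, -0.1453, 0.0408]
eef_rot: [0.001, -0.043, 0.999, 0.001]
contact_force: [-2.2, 14.5, 44.8]
width: 0.508
finger_force: 43.3
```

Call:
send_rows([
  {"slide": [0,0,0],"twist": 0,"claw": 0.02},
  {"slide": [0,0,0],"twist": 0,"claw": 0.056},
  {"slide": [0,0,0],"twist": 0,"claw": 0.056},
  {"slide": [0,0,0],"twist": 0,"claw": 0.056},
  {"slide": [0,0,-0.02],"twist": 0,"claw": 0.056},
  {"slide": [0,0,-0.06],"twist": 0,"claw": 0.056},
  {"slide": [0,0,-0.1],"twist": 0,"claw": 0.056},
  {"slide": [0,0,-0.12],"twist": 0,"claw": 0.056},
  {"slide": [0,0,-0.12],"twist": 0,"claw": 0.056},
])

```text
time_s: 13.07
tcp_pos: [0.5206, -0.1482, 0.1647]
eef_rot: [0.004, -0.043, 0.999, -0.003]
contact_force: [1.1, -0.2, -1.4]
width: 0.654
finger_force: 0.0
```

```bash
cat >> h.py <<'E'
def bands(C,im,zmin=.04):
    m=((im.min(2)>140)&(im.max(2).astype(int)-im.min(2)<60)).astype(np.uint8); r=[]
    n,l,st,ce=cv2.connectedComponentsWithStats(m)
    for k in range(1,n):
        if not 60<st[k,4]<900: continue
        ys,xs=np.nonzero(l==k); b=cv2.boxPoints(cv2.minAreaRect(np.c_[xs,ys].astype(np.float32)))
        P=np.array([ray(C,*q,zmin)[:2] for q in b]); e1=P[1]-P[0];e2=P[2]-P[1]; L=max(e1,e2,key=np.linalg.norm)
        a,c=sorted((np.linalg.norm(e1),np.linalg.norm(e2)))
        if .03<c<.07 and .007<a<.022: r.append((P.mean(0).round(4).tolist(),round(float((np.degrees(np.arctan2(L[1],L[0]))+90)%180-90),1),round(float(c),3),round(float(a),3),ce[k].round().tolist()))
    return r
E
python3 - <<'E'
from h import *
s=state(); print(s['width']*85,s['finger_force'],s['contact_force'],s['tcp_pos'],s['eef_rot'])
im,C=snap('wrist','w7.png')
for b in bands(C,im,.04): print(b)
for b in bands(cam('top'),read_camera('top'),.04): print('top',b)
E
```

```text
55.61619517518776 0.0 [ 1.10122844 -0.17051276 -1.40888967] [ 0.52058094 -0.14815878  0.16474863] [ 0.00436815 -0.04296649  0.99906363 -0.00258028]
([0.5379, -0.3916], 44.7, 0.041, 0.015, [16.0, 184.0])
```

Call:
send_rows([
  {"slide": [0.002,-0.04,0],"twist": -7,"claw": 0.06},
  {"slide": [0.004,-0.08,0],"twist": -14,"claw": 0.06},
  {"slide": [0.006,-0.12,0],"twist": -21,"claw": 0.06},
  {"slide": [0.008,-0.16,0],"twist": -28,"claw": 0.06},
  {"slide": [0.009,-0.2,0],"twist": -35,"claw": 0.06},
  {"slide": [0.01,-0.235,0.01],"twist": -41,"claw": 0.06},
  {"slide": [0.01,-0.245,0.05],"twist": -41,"claw": 0.06},
  {"slide": [0.01,-0.245,0.085],"twist": -41,"claw": 0.06},
  {"slide": [0.01,-0.245,0.1],"twist": -41,"claw": 0.06},
  {"slide": [0.01,-0.245,0.1],"twist": -41,"claw": 0.06},
])

```text
time_s: 14.0
tcp_pos: [0.5323, -0.3799, 0.0507]
eef_rot: [-0.013, -0.38, 0.925, 0.002]
contact_force: [-0.9, 1.0, -0.6]
width: 0.705
finger_force: 0.0
```

```bash
python3 - <<'E'
from h import *
s=state(); print(s['tcp_pos'],s['eef_rot'],s['joint_pos'][5])
print(to([[.5313,-.3929,.012]]))
im,C=snap('wrist','w8.png')
for b in bands(C,im,.04): print(b)
E
```

```text
[ 0.53228964 -0.37990705  0.05073649] [-0.01291107 -0.3798695   0.92494791  0.00195744] -3.1163147373036137
[[ 0.009 -0.009  0.039]]
```

Call:
send_rows([
  {"slide": [0,0,0],"twist": 3,"claw": 0.064},
  {"slide": [0.004,-0.004,0],"twist": 3,"claw": 0.064},
  {"slide": [0.009,-0.009,0],"twist": 3,"claw": 0.064},
  {"slide": [0.009,-0.009,0.0],"twist": 3,"claw": 0.064},
  {"slide": [0.009,-0.009,0],"twist": 3,"claw": 0.064},
])

```text
time_s: 14.47
tcp_pos: [0.5368, -0.3969, 0.06]
eef_rot: [-0.01, -0.356, 0.934, -0.006]
contact_force: [-0.3, 0.3, 0.5]
width: 0.751
finger_force: 0.0
```

```bash
python3 - <<'E'
from h import *
s=state(); print(s['tcp_pos'],s['eef_rot'],s['joint_pos'])
print(to([[.5313,-.3929,.012]]))
E
```

```text
[ 0.53681807 -0.39689339  0.06003652] [-0.00960208 -0.35602885  0.93440768 -0.00579226] [-0.79142812  0.60897612  1.42991768 -0.02496272  1.09997336 -3.07900829]
[[0.    0.007 0.048]]
```

Call:
send_rows([
  {"slide": [0,0.007,0.015],"twist": 0,"claw": 0.064},
  {"slide": [0,0.007,0.035],"twist": 0,"claw": 0.064},
  {"slide": [0,0.007,0.047],"twist": 0,"claw": 0.064},
  {"slide": [0,0.007,0.047],"twist": 0,"claw": 0.064},
])

```text
time_s: 14.8
tcp_pos: [0.5295, -0.3898, 0.0092]
eef_rot: [-0.011, -0.356, 0.934, -0.002]
contact_force: [-0.2, 1.2, -0.8]
width: 0.75
finger_force: 0.0
```

```bash
python3 - <<'E'
from h import *
s=state(); print(s['tcp_pos'],s['eef_rot'],s['contact_force'])
print(to([[.5313,-.3929,.012]]))
E
```

```text
[ 0.52949771 -0.38984444  0.00920696] [-0.01100827 -0.35605366  0.93439734 -0.00249463] [-0.2100411   1.22818794 -0.78216206]
[[ 0.001 -0.003 -0.003]]
```

Call:
send_rows([
  {"slide": [0,-0.002,-0.001],"twist": 0,"claw": 0.02},
  {"slide": [0,-0.002,-0.001],"twist": 0,"claw": 0.02},
  {"slide": [0,-0.002,-0.001],"twist": 0,"claw": 0.02},
  {"slide": [0,-0.002,-0.001],"twist": 0,"claw": 0.02},
  {"slide": [0,-0.002,-0.001],"twist": 0,"claw": 0.02},
  {"slide": [0,0,-0.03],"twist": 0,"claw": 0.02},
  {"slide": [0,0,-0.06],"twist": 0,"claw": 0.02},
  {"slide": [0,0,-0.1],"twist": 7,"claw": 0.02},
  {"slide": [0,0,-0.13],"twist": 14,"claw": 0.02},
  {"slide": [0,0,-0.13],"twist": 20,"claw": 0.02},
], squeeze=35)

```text
time_s: 15.63
tcp_pos: [0.5362, -0.392, 0.1506]
eef_rot: [-0.005, -0.185, 0.983, -0.012]
contact_force: [1.2, -0.8, -0.7]
width: 0.504
finger_force: 36.6
```

```bash
python3 - <<'E'
from h import *
s=state(); print(s['width']*85,s['finger_force'],s['tcp_pos'],s['eef_rot'],np.degrees(2*np.arcsin(-s['eef_rot'][1])))
print(to([[.581,-.143,.15]]))
E
```

```text
42.87913275103427 36.606985330581665 [ 0.53622019 -0.39202619  0.15056036] [-0.005161   -0.18537799  0.98257897 -0.01212156] 21.36634131785331
[[-0.132  0.216 -0.006]]
```

Call:
send_rows([
  {"slide": [-0.02,0.033,0],"twist": 7,"claw": 0.02},
  {"slide": [-0.04,0.065,0],"twist": 14,"claw": 0.02},
  {"slide": [-0.06,0.1,0],"twist": 16.5,"claw": 0.02},
  {"slide": [-0.08,0.132,0],"twist": 16.5,"claw": 0.02},
  {"slide": [-0.1,0.165,0],"twist": 16.5,"claw": 0.02},
  {"slide": [-0.12,0.198,0],"twist": 16.5,"claw": 0.02},
  {"slide": [-0.132,0.216,0.0],"twist": 16.5,"claw": 0.02},
  {"slide": [-0.132,0.216,0.03],"twist": 16.5,"claw": 0.02},
  {"slide": [-0.132,0.216,0.045],"twist": 16.5,"claw": 0.02},
  {"slide": [-0.132,0.216,0.045],"twist": 16.5,"claw": 0.02},
])

```text
time_s: 16.47
tcp_pos: [0.5727, -0.1386, 0.089]
eef_rot: [-0.011, -0.046, 0.999, -0.006]
contact_force: [-0.4, -0.3, -1.0]
width: 0.511
finger_force: 36.5
```

```bash
python3 - <<'E'
from h import *
s=state(); print(s['width']*85,s['finger_force'],s['tcp_pos'],s['eef_rot'],np.degrees(2*np.arcsin(-s['eef_rot'][1])))
print(to([[.581,-.143,.046]]))
E
```

```text
43.42663889438634 36.49540185928345 [ 0.57267546 -0.13860654  0.08904313] [-0.01093424 -0.04615432  0.9988544  -0.0063328 ] 5.290775518949441
[[-0.009 -0.005  0.043]]
```

Call:
send_rows([
  {"slide": [-0.009,-0.005,0.01],"twist": 0,"claw": 0.02},
  {"slide": [-0.009,-0.005,0.025],"twist": 0,"claw": 0.02},
  {"slide": [-0.009,-0.005,0.036],"twist": 0,"claw": 0.02},
  {"slide": [-0.009,-0.005,0.043],"twist": 0,"claw": 0.02},
  {"slide": [-0.009,-0.005,0.043],"twist": 0,"claw": 0.02},
  {"slide": [-0.009,-0.005,0.043],"twist": 0,"claw": 0.056},
  {"slide": [-0.009,-0.005,0.043],"twist": 0,"claw": 0.056},
  {"slide": [-0.009,-0.005,0.043],"twist": 0,"claw": 0.056},
  {"slide": [-0.009,-0.005,0.02],"twist": 0,"claw": 0.056},
  {"slide": [-0.009,-0.005,-0.02],"twist": 0,"claw": 0.056},
])

```text
time_s: 17.3
tcp_pos: [0.5819, -0.1433, 0.1092]
eef_rot: [-0.012, -0.045, 0.999, -0.006]
contact_force: [0.4, -0.3, -0.3]
width: 0.658
finger_force: 0.0
```

```bash
python3 - <<'E'
from h import *
s=state(); print(s['width']*85,s['tcp_pos'],s['eef_rot'],np.degrees(2*np.arcsin(-s['eef_rot'][1])),s['joint_pos'])
print('c2 above', to([[.47,.24,.25]]))
E
```

```text
55.89096046238583 [ 0.58188995 -0.14325893  0.10915858] [-0.01186037 -0.04527462  0.9988872  -0.00582298] 5.189863390120658 [-0.4147637   0.45998417  1.55483655 -0.02304422  1.14295862 -2.06641695]
c2 above [[ 0.08   0.39  -0.143]]
```

Call:
send_rows([
  {"slide": [0,0,-0.04],"twist": 0,"claw": 0.06},
  {"slide": [0,0,-0.08],"twist": 0,"claw": 0.06},
  {"slide": [0,0.02,-0.115],"twist": 0,"claw": 0.06},
  {"slide": [0,0.055,-0.135],"twist": 0,"claw": 0.06},
  {"slide": [0.005,0.095,-0.14],"twist": 0,"claw": 0.06},
  {"slide": [0.005,0.135,-0.14],"twist": 0,"claw": 0.06},
  {"slide": [0.01,0.175,-0.145],"twist": 0,"claw": 0.06},
  {"slide": [0.01,0.215,-0.15],"twist": 0,"claw": 0.06},
  {"slide": [0.01,0.255,-0.155],"twist": 0,"claw": 0.06},
  {"slide": [0.01,0.295,-0.16],"twist": 0,"claw": 0.06},
])

```text
time_s: 18.13
tcp_pos: [0.55, 0.1529, 0.2694]
eef_rot: [-0.007, -0.045, 0.999, -0.008]
contact_force: [1.5, 0.4, -1.2]
width: 0.701
finger_force: 0.0
```

Call:
send_rows([
  {"slide": [0.005,0.04,0],"twist": 0,"claw": 0.06},
  {"slide": [0.01,0.08,0],"twist": 0,"claw": 0.06},
  {"slide": [0.01,0.12,0],"twist": 0,"claw": 0.06},
  {"slide": [0.01,0.132,0],"twist": 0,"claw": 0.06},
  {"slide": [0.01,0.132,0],"twist": 0,"claw": 0.06},
  {"slide": [0.01,0.132,0],"twist": 0,"claw": 0.06},
])

```text
time_s: 18.63
tcp_pos: [0.5284, 0.2819, 0.2666]
eef_rot: [-0.008, -0.046, 0.999, -0.008]
contact_force: [-0.2, -0.1, -0.0]
width: 0.703
finger_force: 0.0
```

```bash
python3 - <<'E'
from h import *
s=state(); print(s['tcp_pos'],s['eef_rot'],s['joint_pos'].round(3) if hasattr(s['joint_pos'],'round') else s['joint_pos'])
im,C=snap('wrist','w9.png'); np.save('w9.npy',im)
for b in bands(C,im,.04): print(b)
for b in bands(C,im,.07): print('.07',b)
E
```

```text
[0.52843356 0.28186101 0.26659487] [-0.00752381 -0.0463815   0.99886258 -0.00810531] [ 0.311  0.341  1.335 -0.012  1.484 -1.352]
([0.4123, 0.3006], -57.4, 0.053, 0.015, [285.0, 81.0])
([0.5407, 0.3943], 69.2, 0.053, 0.015, [342.0, 188.0])
([0.7086, 0.355], 46.4, 0.036, 0.017, [297.0, 293.0])
.07 ([0.4164, 0.2987], -57.4, 0.049, 0.014, [285.0, 81.0])
.07 ([0.5344, 0.3848], 69.2, 0.049, 0.013, [342.0, 188.0])
.07 ([0.6887, 0.3487], 46.4, 0.033, 0.016, [297.0, 293.0])
```

View pics/w9.png

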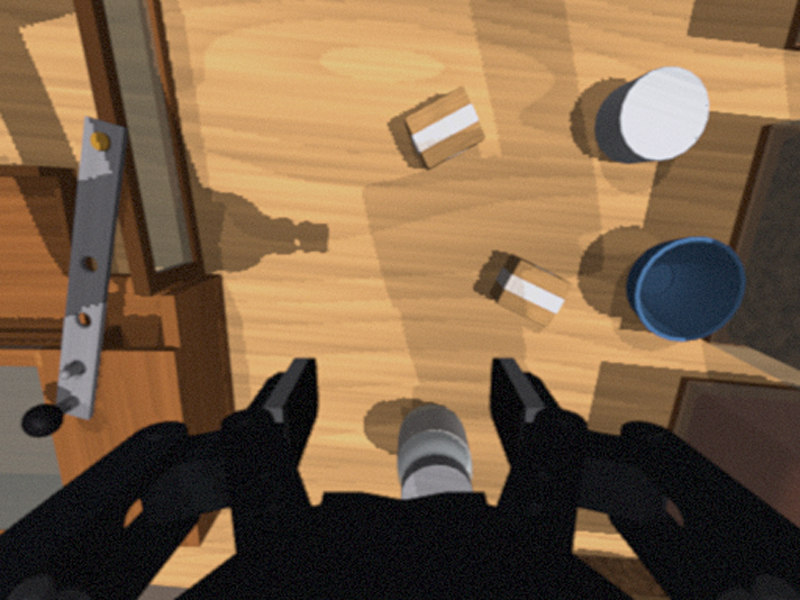

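Call:
send_rows([
  {"slide": [0.035,0.01,0.02],"twist": 7,"claw": 0.062},
  {"slide": [0.07,0.02,0.03],"twist": 14,"claw": 0.062},
  {"slide": [0.1,0.03,0.04],"twist": 21,"claw": 0.062},
  {"slide": [0.11,0.033,0.06],"twist": 28,"claw": 0.062},
  {"slide": [0.11,0.033,0.09],"twist": 35,"claw": 0.062},
  {"slide": [0.11,0.033,0.12],"twist": 42,"claw": 0.062},
  {"slide": [0.11,0.033,0.15],"twist": 49,"claw": 0.062},
  {"slide": [0.11,0.033,0.17],"twist": 56,"claw": 0.062},
  {"slide": [0.11,0.033,0.18],"twist": 62.7,"claw": 0.062},
  {"slide": [0.11,0.033,0.18],"twist": 62.7,"claw": 0.062},
])

```text
time_s: 19.52
tcp_pos: [0.4124, 0.299, 0.0853]
eef_rot: [-0.004, 0.484, 0.875, -0.013]
contact_force: [-0.7, -0.0, 0.8]
width: 0.723
finger_force: 0.0
```

```bash
python3 - <<'E'
from h import *
s=state(); print(s['tcp_pos'],s['eef_rot'],np.degrees(2*np.arcsin(-s['eef_rot'][1])))
im,C=snap('wrist','w10.png')
for b in bands(C,im,.04): print(b)
print(to([[.4123,.3006,.012]]))
E
```

```text
[0.41238925 0.2989678  0.08533051] [-0.00402481  0.48388271  0.87502854 -0.01289864] -57.87859314758829
([0.4052, 0.4464], 31.6, 0.043, 0.007, [384.0, 6.0])
[[0.002 0.001 0.075]]
```

Aligned. Descend, close, lift, and turn back partway.

Call:
send_rows([
  {"slide": [0.002,0.001,0.03],"twist": 0,"claw": 0.062},
  {"slide": [0.002,0.001,0.055],"twist": 0,"claw": 0.062},
  {"slide": [0.002,0.001,0.07],"twist": 0,"claw": 0.062},
  {"slide": [0.002,0.001,0.074],"twist": 0,"claw": 0.062},
  {"slide": [0.002,0.001,0.074],"twist": 0,"claw": 0.062},
  {"slide": [0.002,0.001,0.074],"twist": 0,"claw": 0.02},
  {"slide": [0.002,0.001,0.074],"twist": 0,"claw": 0.02},
  {"slide": [0.002,0.001,0.074],"twist": 0,"claw": 0.02},
  {"slide": [0.002,0.001,0.074],"twist": 0,"claw": 0.02},
  {"slide": [0.002,0.001,0.074],"twist": 0,"claw": 0.02},
], squeeze=35)

```text
time_s: 20.4
tcp_pos: [0.4135, 0.303, 0.0153]
eef_rot: [-0.001, 0.481, 0.877, -0.009]
contact_force: [0.6, -1.7, 7.2]
width: 0.507
finger_force: 36.9
```

Call:
send_rows([
  {"slide": [0,0,-0.04],"twist": -3,"claw": 0.02},
  {"slide": [0,0,-0.08],"twist": -10,"claw": 0.02},
  {"slide": [0,0,-0.12],"twist": -17,"claw": 0.02},
  {"slide": [0,0,-0.16],"twist": -24,"claw": 0.02},
  {"slide": [0,0,-0.19],"twist": -31,"claw": 0.02},
  {"slide": [0,0,-0.21],"twist": -38,"claw": 0.02},
  {"slide": [0,0,-0.21],"twist": -45,"claw": 0.02},
  {"slide": [0,0,-0.21],"twist": -52,"claw": 0.02},
  {"slide": [0,0,-0.21],"twist": -59,"claw": 0.02},
  {"slide": [0,0,-0.21],"twist": -62.5,"claw": 0.02},
])

```text
time_s: 21.23
tcp_pos: [0.415, 0.306, 0.2242]
eef_rot: [-0.007, -0.047, 0.999, -0.008]
contact_force: [-0.2, 0.3, -1.1]
width: 0.506
finger_force: 36.7
```

```bash
python3 - <<'E'
from h import *
s=state(); print(s['width']*85,s['finger_force'],s['tcp_pos'],s['eef_rot'],np.degrees(2*np.arcsin(-s['eef_rot'][1])))
print(to([[.573,-.053,.22],[.511,-.058,.22],[.511,-.058,.046]]))
E
```

```text
43.014577841087956 36.65835499763489 [0.4149924 0.3060251 0.2242349] [-0.00740522 -0.04708309  0.99883494 -0.00755636] 5.397320229234025
[[-0.124 -0.372  0.008]
 [-0.061 -0.371  0.009]
 [-0.064 -0.369  0.183]]
```

Call:
send_rows([
  {"slide": [-0.006,-0.04,0],"twist": 0,"claw": 0.02},
  {"slide": [-0.013,-0.08,0],"twist": 0,"claw": 0.02},
  {"slide": [-0.02,-0.12,0],"twist": 0,"claw": 0.02},
  {"slide": [-0.026,-0.16,0],"twist": 0,"claw": 0.02},
  {"slide": [-0.033,-0.2,0],"twist": 0,"claw": 0.02},
  {"slide": [-0.04,-0.24,0],"twist": 0,"claw": 0.02},
  {"slide": [-0.046,-0.28,0],"twist": 0,"claw": 0.02},
  {"slide": [-0.053,-0.32,0],"twist": 0,"claw": 0.02},
  {"slide": [-0.06,-0.355,0],"twist": 0,"claw": 0.02},
  {"slide": [-0.062,-0.37,0.02],"twist": 0,"claw": 0.02},
])

```text
time_s: 22.07
tcp_pos: [0.5125, -0.0627, 0.2119]
eef_rot: [-0.003, -0.042, 0.999, -0.01]
contact_force: [1.6, -0.4, -1.1]
width: 0.506
finger_force: 36.8
```

Call:
send_rows([
  {"slide": [0,0,0.03],"twist": 0,"claw": 0.02},
  {"slide": [0,0,0.06],"twist": 0,"claw": 0.02},
  {"slide": [0,0,0.08],"twist": 0,"claw": 0.02},
  {"slide": [0,0,0.09],"twist": 0,"claw": 0.02},
  {"slide": [0,0,0.09],"twist": 0,"claw": 0.02},
])

```text
time_s: 22.48
tcp_pos: [0.5059, -0.0585, 0.1161]
eef_rot: [-0.01, -0.044, 0.999, -0.007]
contact_force: [0.1, 0.6, -0.1]
width: 0.514
finger_force: 36.7
```

```bash
python3 - <<'E'
from h import *
s=state(); print(s['width']*85,s['finger_force'],s['tcp_pos'],s['eef_rot'],np.degrees(2*np.arcsin(-s['eef_rot'][1])))
print(to([[.511,-.058,.047]]))
E
```

```text
43.651156667042756 36.69951617717743 [ 0.5059427  -0.05848318  0.1161293 ] [-0.00995167 -0.04371794  0.99896973 -0.00701321] 5.011304284307166
[[-0.006  0.001  0.069]]
```

Call:
send_rows([
  {"slide": [-0.006,0.001,0.03],"twist": 0,"claw": 0.02},
  {"slide": [-0.006,0.001,0.055],"twist": 0,"claw": 0.02},
  {"slide": [-0.006,0.001,0.066],"twist": 0,"claw": 0.02},
  {"slide": [-0.006,0.001,0.069],"twist": 0,"claw": 0.02},
  {"slide": [-0.006,0.001,0.069],"twist": 0,"claw": 0.02},
  {"slide": [-0.006,0.001,0.069],"twist": 0,"claw": 0.056},
  {"slide": [-0.006,0.001,0.069],"twist": 0,"claw": 0.056},
  {"slide": [-0.006,0.001,0.069],"twist": 0,"claw": 0.056},
  {"slide": [-0.006,0.001,0.04],"twist": 0,"claw": 0.056},
  {"slide": [-0.006,0.001,0.0],"twist": 0,"claw": 0.056},
])

```text
time_s: 23.32
tcp_pos: [0.5111, -0.0568, 0.1164]
eef_rot: [-0.011, -0.044, 0.999, -0.007]
contact_force: [1.2, 0.6, -1.2]
width: 0.656
finger_force: 0.0
```

Call:
send_rows([
  {"slide": [0,0,-0.04],"twist": 0,"claw": 0.056},
  {"slide": [0,0,-0.08],"twist": 0,"claw": 0.062},
  {"slide": [0,0,-0.12],"twist": 0,"claw": 0.062},
  {"slide": [0,0.03,-0.14],"twist": 0,"claw": 0.062},
  {"slide": [0,0.07,-0.15],"twist": 0,"claw": 0.062},
  {"slide": [0,0.11,-0.15],"twist": 0,"claw": 0.062},
  {"slide": [0,0.15,-0.15],"twist": 0,"claw": 0.062},
  {"slide": [0,0.19,-0.15],"twist": 0,"claw": 0.062},
  {"slide": [0.005,0.23,-0.15],"twist": 0,"claw": 0.062},
  {"slide": [0.01,0.27,-0.15],"twist": 0,"claw": 0.062},
])

```text
time_s: 24.15
tcp_pos: [0.4817, 0.2149, 0.2652]
eef_rot: [-0.007, -0.044, 0.999, -0.008]
contact_force: [1.0, -0.2, 1.0]
width: 0.725
finger_force: 0.0
```

```bash
python3 - <<'E'
from h import *
s=state(); print(s['width']*85,s['tcp_pos'],s['eef_rot'])
im,C=snap('wrist','w11.png'); np.save('w11.npy',im)
for b in bands(C,im,.04): print(b)
t=read_camera('top'); np.save('t11.npy',t); print('top');[print(b) for b in bands(cam('top'),t,.07)]
print(to([[.5407,.3943,.09]]))
E
```

```text
61.622689246978375 [0.48174665 0.21494352 0.26516015] [-0.00684868 -0.0435777   0.99899745 -0.00762711]
([0.5398, 0.3989], 69.9, 0.056, 0.017, [387.0, 223.0])
([0.5864, 0.018], -10.7, 0.037, 0.022, [118.0, 231.0])
top
[[-0.079  0.171  0.172]]
```

Call:
send_rows([
  {"slide": [-0.016,0.035,0],"twist": -7,"claw": 0.062},
  {"slide": [-0.032,0.07,0],"twist": -14,"claw": 0.062},
  {"slide": [-0.048,0.105,0.02],"twist": -21,"claw": 0.062},
  {"slide": [-0.064,0.14,0.04],"twist": -28,"claw": 0.062},
  {"slide": [-0.079,0.173,0.06],"twist": -35,"claw": 0.062},
  {"slide": [-0.079,0.173,0.09],"twist": -42,"claw": 0.062},
  {"slide": [-0.079,0.173,0.12],"twist": -49,"claw": 0.062},
  {"slide": [-0.079,0.173,0.15],"twist": -56,"claw": 0.062},
  {"slide": [-0.079,0.173,0.17],"twist": -63,"claw": 0.062},
  {"slide": [-0.079,0.173,0.172],"twist": -64.5,"claw": 0.062},
])

```text
time_s: 25.08
tcp_pos: [0.5409, 0.3872, 0.0833]
eef_rot: [-0.015, -0.572, 0.82, -0.002]
contact_force: [-0.3, 0.1, 1.0]
width: 0.725
finger_force: 0.0
```

```bash
python3 - <<'E'
from h import *
s=state(); print(s['tcp_pos'],s['eef_rot'],np.degrees(2*np.arcsin(-s['eef_rot'][1])),s['joint_pos'][5])
print(to([[.5405,.396,.012]]))
E
```

```text
[0.54090938 0.38724443 0.08329406] [-0.01493243 -0.57249707  0.81976849 -0.00193736] 69.8490764799014 -2.328081109703722
[[-0.01   0.002  0.071]]
```

Call:
send_rows([
  {"slide": [-0.007,0.002,0.03],"twist": 0,"claw": 0.062},
  {"slide": [-0.007,0.002,0.055],"twist": 0,"claw": 0.062},
  {"slide": [-0.007,0.002,0.068],"twist": 0,"claw": 0.062},
  {"slide": [-0.007,0.002,0.072],"twist": 0,"claw": 0.062},
  {"slide": [-0.007,0.002,0.072],"twist": 0,"claw": 0.062},
  {"slide": [-0.007,0.002,0.072],"twist": 0,"claw": 0.02},
  {"slide": [-0.007,0.002,0.072],"twist": 0,"claw": 0.02},
  {"slide": [-0.007,0.002,0.072],"twist": 0,"claw": 0.02},
  {"slide": [-0.007,0.002,0.072],"twist": 0,"claw": 0.02},
  {"slide": [-0.007,0.002,0.072],"twist": 0,"claw": 0.02},
], squeeze=35)

```text
time_s: 25.92
tcp_pos: [0.544, 0.3961, 0.0181]
eef_rot: [-0.009, -0.57, 0.822, -0.003]
contact_force: [0.7, -0.1, 6.6]
width: 0.509
finger_force: 38.3
```

Call:
send_rows([
  {"slide": [0,0,-0.04],"twist": 3,"claw": 0.02},
  {"slide": [0,0,-0.08],"twist": 10,"claw": 0.02},
  {"slide": [0,0,-0.12],"twist": 17,"claw": 0.02},
  {"slide": [0,0,-0.16],"twist": 24,"claw": 0.02},
  {"slide": [0,0,-0.19],"twist": 31,"claw": 0.02},
  {"slide": [0,0,-0.21],"twist": 38,"claw": 0.02},
  {"slide": [0,0,-0.21],"twist": 45,"claw": 0.02},
  {"slide": [0,0,-0.21],"twist": 52,"claw": 0.02},
  {"slide": [0,0,-0.21],"twist": 59,"claw": 0.02},
  {"slide": [0,0,-0.21],"twist": 64.5,"claw": 0.02},
])

```text
time_s: 26.75
tcp_pos: [0.5455, 0.3989, 0.2263]
eef_rot: [-0.008, -0.041, 0.999, -0.008]
contact_force: [0.1, 0.0, -2.0]
width: 0.506
finger_force: 37.4
```

```bash
python3 - <<'E'
from h import *
s=state(); print(s['width']*85,s['finger_force'],s['tcp_pos'],s['eef_rot'],np.degrees(2*np.arcsin(-s['eef_rot'][1])))
print(to([[.573,-.053,.21],[.573,-.053,.12]]))
E
```

```text
42.98413998733655 37.42469787597656 [0.54554523 0.39891761 0.22626574] [-0.00788104 -0.0406587   0.99911141 -0.00781959] 4.66042844153879
[[ 0.009 -0.452  0.023]
 [ 0.008 -0.451  0.113]]
```

Call:
send_rows([
  {"slide": [0.001,-0.04,0],"twist": 0,"claw": 0.02},
  {"slide": [0.002,-0.08,0],"twist": 0,"claw": 0.02},
  {"slide": [0.002,-0.12,0],"twist": 0,"claw": 0.02},
  {"slide": [0.003,-0.16,0],"twist": 0,"claw": 0.02},
  {"slide": [0.004,-0.2,0],"twist": 0,"claw": 0.02},
  {"slide": [0.005,-0.24,0],"twist": 0,"claw": 0.02},
  {"slide": [0.006,-0.28,0],"twist": 0,"claw": 0.02},
  {"slide": [0.007,-0.32,0],"twist": 0,"claw": 0.02},
  {"slide": [0.008,-0.36,0],"twist": 0,"claw": 0.02},
  {"slide": [0.008,-0.4,0],"twist": 0,"claw": 0.02},
])

```text
time_s: 27.58
tcp_pos: [0.5722, -0.0019, 0.2324]
eef_rot: [-0.008, -0.044, 0.999, -0.008]
contact_force: [-0.1, 1.1, -1.1]
width: 0.511
finger_force: 37.4
```

Call:
send_rows([
  {"slide": [0,-0.04,0],"twist": 0,"claw": 0.02},
  {"slide": [0,-0.051,0.02],"twist": 0,"claw": 0.02},
  {"slide": [0,-0.051,0.05],"twist": 0,"claw": 0.02},
  {"slide": [0,-0.051,0.08],"twist": 0,"claw": 0.02},
  {"slide": [0,-0.051,0.1],"twist": 0,"claw": 0.02},
  {"slide": [0,-0.051,0.1],"twist": 0,"claw": 0.02},
  {"slide": [0,-0.051,0.1],"twist": 0,"claw": 0.02},
])

```text
time_s: 28.17
tcp_pos: [0.5749, -0.0524, 0.1323]
eef_rot: [-0.009, -0.044, 0.999, -0.007]
contact_force: [0.6, 1.0, -1.4]
width: 0.509
finger_force: 37.4
```

```bash
python3 - <<'E'
from h import *
s=state(); print(s['width']*85,s['finger_force'],s['tcp_pos'],s['eef_rot'],np.degrees(2*np.arcsin(-s['eef_rot'][1])))
print(to([[.573,-.053,.048]]))
im,C=snap('wrist','w12.png'); np.save('w12.npy',im);[print(b) for b in bands(C,im,.07)]
E
```

```text
43.27391430421646 37.371933460235596 [ 0.57490272 -0.05238554  0.13225066] [-0.00916979 -0.04362008  0.99897875 -0.00739264] 5.000079756363904
[[0.    0.001 0.084]]
([0.7129, -0.1417], -33.7, 0.053, 0.014, [146.0, 345.0])
```

Call:
send_rows([
  {"slide": [0,0.001,0.03],"twist": 0,"claw": 0.02},
  {"slide": [0,0.001,0.06],"twist": 0,"claw": 0.02},
  {"slide": [0,0.001,0.079],"twist": 0,"claw": 0.02},
  {"slide": [0,0.001,0.084],"twist": 0,"claw": 0.02},
  {"slide": [0,0.001,0.084],"twist": 0,"claw": 0.02},
  {"slide": [0,0.001,0.084],"twist": 0,"claw": 0.056},
  {"slide": [0,0.001,0.084],"twist": 0,"claw": 0.056},
  {"slide": [0,0.001,0.084],"twist": 0,"claw": 0.056},
  {"slide": [0,0.001,0.05],"twist": 0,"claw": 0.056},
  {"slide": [0,0.001,0.01],"twist": 0,"claw": 0.056},
])

```text
time_s: 29.05
tcp_pos: [0.5734, -0.0512, 0.1216]
eef_rot: [-0.011, -0.044, 0.999, -0.007]
contact_force: [1.4, -0.1, -0.2]
width: 0.656
finger_force: 0.0
```

Call:
send_rows([
  {"slide": [0,0,-0.04],"twist": 0,"claw": 0.056},
  {"slide": [0,0,-0.08],"twist": 0,"claw": 0.05},
  {"slide": [0.02,-0.01,-0.12],"twist": 0,"claw": 0.05},
  {"slide": [0.04,-0.02,-0.14],"twist": 0,"claw": 0.05},
  {"slide": [0.06,-0.03,-0.15],"twist": 0,"claw": 0.05},
  {"slide": [0.06,-0.03,-0.15],"twist": 0,"claw": 0.05},
])

```text
time_s: 29.55
tcp_pos: [0.5198, -0.0863, 0.2794]
eef_rot: [-0.005, -0.043, 0.999, -0.01]
contact_force: [1.2, 0.3, 0.2]
width: 0.587
finger_force: 0.0
```

```bash
python3 - <<'E'
from h import *
s=state(); print(s['width']*85,s['tcp_pos'],s['eef_rot'])
im,C=snap('wrist','w13.png'); np.save('w13.npy',im)
E
```

```text
49.87223479004575 [ 0.51978679 -0.08632278  0.27938728] [-0.00468209 -0.04297625  0.99901469 -0.01003859]
```

View pics/w13.png

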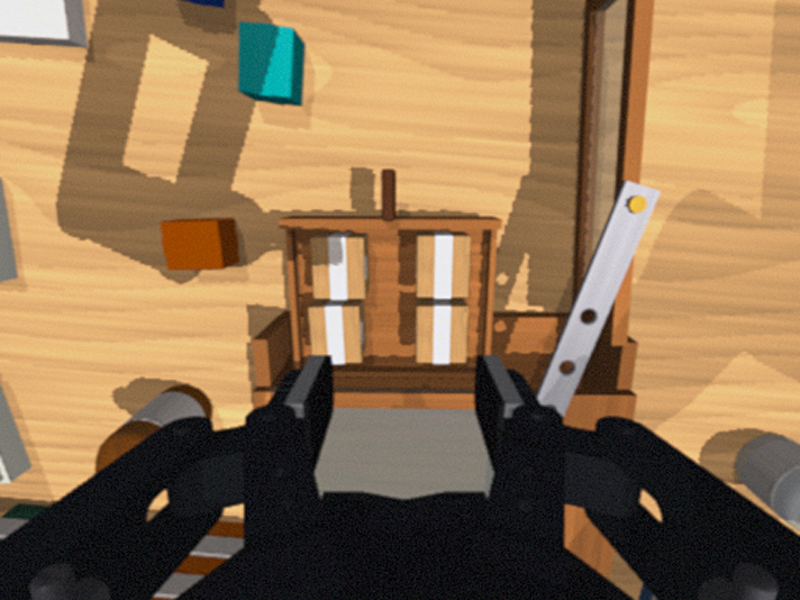

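All four cartons are in the tray, side by side: bands at (340,268), (443,268), (335,335) and (441,335). The tab is at (389,195). Next I push the tray home.

```bash
python3 - <<'E'
from h import *
C=cam('wrist')
print(to([[.451,-.1085,.15],[.451,-.1085,.054]]), [ray(C,389*.64,v*.64,.085).round(4) for v in(171,215)])
E
```

```text
[[ 0.07  -0.015  0.129]
 [ 0.069 -0.013  0.224]] [array([ 0.4439, -0.1063,  0.085 ]), array([ 0.476 , -0.1038,  0.085 ])]
```

Call:
send_rows([
  {"slide": [0.04,-0.008,0],"twist": 0,"claw": 0.05},
  {"slide": [0.07,-0.015,0.03],"twist": 0,"claw": 0.05},
  {"slide": [0.07,-0.015,0.07],"twist": 0,"claw": 0.05},
  {"slide": [0.07,-0.015,0.11],"twist": 0,"claw": 0.05},
  {"slide": [0.07,-0.014,0.145],"twist": 0,"claw": 0.05},
  {"slide": [0.069,-0.014,0.175],"twist": 0,"claw": 0.05},
  {"slide": [0.069,-0.013,0.2],"twist": 0,"claw": 0.05},
  {"slide": [0.069,-0.013,0.218],"twist": 0,"claw": 0.05},
  {"slide": [0.069,-0.013,0.224],"twist": 0,"claw": 0.05},
  {"slide": [0.069,-0.013,0.224],"twist": 0,"claw": 0.05},
])

```text
time_s: 30.43
tcp_pos: [0.4486, -0.1061, 0.0499]
eef_rot: [-0.01, -0.044, 0.999, -0.007]
contact_force: [0.8, 0.5, -0.4]
width: 0.588
finger_force: 0.0
```

Call:
send_rows([
  {"slide": [0,0,0],"twist": 0,"claw": 0.0},
  {"slide": [0,0,0],"twist": 0,"claw": 0.0},
  {"slide": [0,0,0],"twist": 0,"claw": 0.0},
  {"slide": [0,0,0],"twist": 0,"claw": 0.0},
  {"slide": [0,0,0],"twist": 0,"claw": 0.0},
  {"slide": [0,0,0],"twist": 0,"claw": 0.0},
  {"slide": [0,0,0],"twist": 0,"claw": 0.0},
], squeeze=40)

```text
time_s: 31.02
tcp_pos: [0.4514, -0.1089, 0.0531]
eef_rot: [-0.006, -0.043, 0.999, -0.009]
contact_force: [1.0, -7.0, -1.2]
width: 0.109
finger_force: 41.2
```

Call:
send_rows([
  {"slide": [-0.008,0,0],"twist": 0,"claw": 0.0},
  {"slide": [-0.022,0,0],"twist": 0,"claw": 0.0},
  {"slide": [-0.04,0,0],"twist": 0,"claw": 0.0},
  {"slide": [-0.06,0,0],"twist": 0,"claw": 0.0},
  {"slide": [-0.08,0,0],"twist": 0,"claw": 0.0},
  {"slide": [-0.1,0,0],"twist": 0,"claw": 0.0},
  {"slide": [-0.118,0,0],"twist": 0,"claw": 0.0},
  {"slide": [-0.132,0,0],"twist": 0,"claw": 0.0},
  {"slide": [-0.141,0,0],"twist": 0,"claw": 0.0},
  {"slide": [-0.145,0,0],"twist": 0,"claw": 0.0},
])

```text
time_s: 31.85
tcp_pos: [0.5937, -0.0968, 0.0528]
eef_rot: [-0.009, -0.044, 0.999, -0.01]
contact_force: [-23.7, -11.0, 24.8]
width: 0.114
finger_force: 44.7
```

Call:
send_rows([
  {"slide": [-0.002,0,0],"twist": 0,"claw": 0.0},
  {"slide": [-0.003,0,0],"twist": 0,"claw": 0.0},
  {"slide": [-0.003,0,0],"twist": 0,"claw": 0.0},
  {"slide": [-0.003,0,0],"twist": 0,"claw": 0.0},
])

```text
time_s: 32.18
tcp_pos: [0.5935, -0.0968, 0.0528]
eef_rot: [-0.011, -0.043, 0.999, -0.01]
contact_force: [-20.4, -11.0, 24.1]
width: 0.109
finger_force: 43.8
```

Call:
send_rows([
  {"slide": [0,-0.003,-0.003],"twist": 0,"claw": 0.0},
  {"slide": [0,-0.003,-0.004],"twist": 0,"claw": 0.0},
  {"slide": [-0.002,-0.003,-0.004],"twist": 0,"claw": 0.0},
  {"slide": [-0.002,-0.003,-0.004],"twist": 0,"claw": 0.0},
])

```text
time_s: 32.52
tcp_pos: [0.5934, -0.0968, 0.053]
eef_rot: [-0.014, -0.043, 0.999, -0.007]
contact_force: [-17.8, -3.8, 6.9]
width: 0.112
finger_force: 41.5
```

```bash
python3 - <<'E'
from h import *
s=state(); print(s['width']*85,s['tcp_pos'],s['eef_rot'],s['contact_force'])
E
```

```text
9.52458599998348 [ 0.59338115 -0.09684702  0.05304628] [-0.01389573 -0.04347458  0.99893356 -0.00697193] [-17.80965386  -3.79060268   6.8993466 ]
```

Call:
send_rows([
  {"slide": [0.002,0,0],"twist": 0,"claw": 0.04},
  {"slide": [0.002,0,0],"twist": 0,"claw": 0.05},
  {"slide": [0.002,0,-0.02],"twist": 0,"claw": 0.05},
  {"slide": [0.002,0,-0.06],"twist": 0,"claw": 0.05},
  {"slide": [0.002,0,-0.1],"twist": 0,"claw": 0.05},
  {"slide": [0.002,0,-0.14],"twist": 0,"claw": 0.05},
  {"slide": [0.005,0.03,-0.17],"twist": 0,"claw": 0.06},
  {"slide": [0.008,0.07,-0.19],"twist": 0,"claw": 0.06},
  {"slide": [0.011,0.11,-0.216],"twist": 0,"claw": 0.06},
  {"slide": [0.011,0.15,-0.216],"twist": 0,"claw": 0.06},
])

```text
time_s: 33.35
tcp_pos: [0.5812, 0.0485, 0.2721]
eef_rot: [-0.003, -0.043, 0.999, -0.009]
contact_force: [1.8, -0.5, 0.7]
width: 0.702
finger_force: 0.0
```

Call:
send_rows([
  {"slide": [0,0,0],"twist": 0,"claw": 0.06},
  {"slide": [0,0,0],"twist": 0,"claw": 0.06},
])

```text
time_s: 33.52
tcp_pos: [0.5797, 0.0505, 0.2682]
eef_rot: [-0.006, -0.046, 0.999, -0.008]
contact_force: [0.7, -1.2, -0.2]
width: 0.705
finger_force: 0.0
```

```bash
python3 - <<'E'
from h import *
s=state(); print(s['width']*85,s['tcp_pos'],s['eef_rot'],s['contact_force'])
im,C=snap('wrist','w14.png'); np.save('w14.npy',im); im5=np.load('w5.npy')
# tab crops from both views + pin crops, one sheet
def cr(i,x,y,w,h): return cv2.resize(i[y:y+h,x:x+w,::-1],(400,300),interpolation=cv2.INTER_CUBIC)
p=(proj(C,[.60,-.092,.085])).astype(int); q=proj(C,[.617,.036,.119]).astype(int); print(p,q)
def c(v,lo,hi): return int(np.clip(v,lo,hi))
cv2.imwrite('pics/cmp.png',np.vstack([np.hstack([cr(im5,90,140,120,90),cr(im,c(p[0]-60,0,392),c(p[1]-45,0,294),120,90)]),np.hstack([cr(im5,180,170,120,90),cr(im,c(q[0]-60,0,392),c(q[1]-45,0,294),120,90)])]))
E
```

```text
59.9599396018703 [0.57967895 0.0505389  0.26824516] [-0.00593857 -0.04585818  0.99889865 -0.00795315] [ 0.71722315 -1.23416942 -0.19476066]
[142 182] [244 214]
```

View pics/cmp.png

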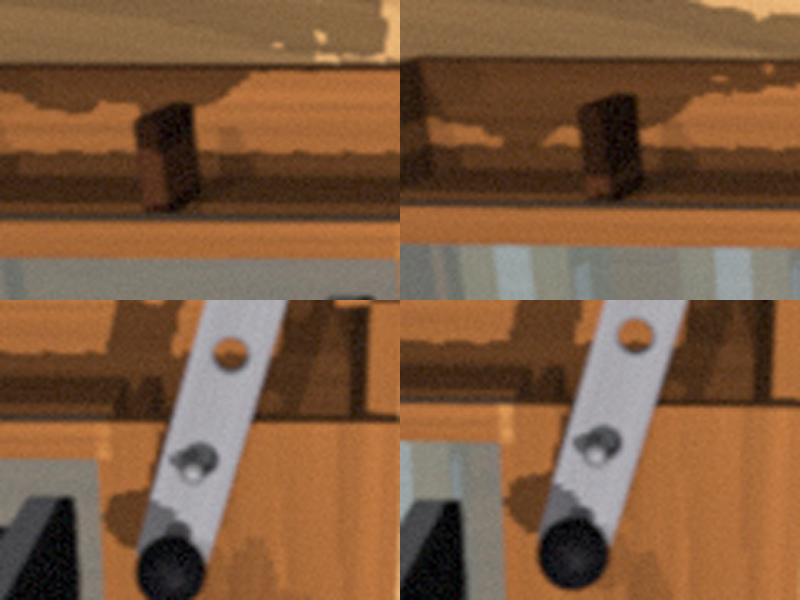

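Comparison: the tab's distance to the roof edge matches the initial home view (about 102 px now, 105 px then). The pin still shows through the wide hole. Now the closing move.

```bash
python3 - <<'E'
from h import *
C=cam('wrist'); k=ray(C,235.6,244.6,.136); print('knob',k,'pin',ray(C,243.1,214.9,.119),'model',knob(H0,PSI,1.45,1.2,0))
t=np.array([.6475,.031]); print(to([[*t,.19],[*t,.121]]))
E
```

```text
knob [0.64521511 0.02820204 0.136     ] pin [0.61670903 0.0329932  0.119     ] model [0.64607748 0.03232164 0.136     ]
[[-0.067 -0.023  0.077]
 [-0.068 -0.022  0.146]]
```

Call:
send_rows([
  {"slide": [-0.035,-0.012,0.0],"twist": 0,"claw": 0.06},
  {"slide": [-0.067,-0.023,0.02],"twist": 0,"claw": 0.06},
  {"slide": [-0.067,-0.023,0.06],"twist": 0,"claw": 0.06},
  {"slide": [-0.067,-0.023,0.09],"twist": 0,"claw": 0.06},
  {"slide": [-0.067,-0.022,0.115],"twist": 0,"claw": 0.06},
  {"slide": [-0.067,-0.022,0.135],"twist": 0,"claw": 0.06},
  {"slide": [-0.067,-0.022,0.145],"twist": 0,"claw": 0.06},
  {"slide": [-0.067,-0.022,0.145],"twist": 0,"claw": 0.06},
])

```text
time_s: 34.23
tcp_pos: [0.6441, 0.0282, 0.1173]
eef_rot: [-0.011, -0.043, 0.999, -0.007]
contact_force: [-1.0, 0.4, -0.5]
width: 0.699
finger_force: 0.0
```

Call:
send_rows([
  {"slide": [0,0,0],"twist": 0,"claw": 0.0},
  {"slide": [0,0,0],"twist": 0,"claw": 0.0},
  {"slide": [0,0,0],"twist": 0,"claw": 0.0},
  {"slide": [0,0,0],"twist": 0,"claw": 0.0},
  {"slide": [0,0,0],"twist": 0,"claw": 0.0},
  {"slide": [0,0,0],"twist": 0,"claw": 0.0},
  {"slide": [0,0,0],"twist": 0,"claw": 0.0},
], squeeze=40)

```text
time_s: 34.82
tcp_pos: [0.6471, 0.0295, 0.1219]
eef_rot: [-0.006, -0.044, 0.999, -0.008]
contact_force: [3.1, -0.9, 2.1]
width: 0.255
finger_force: 39.2
```

```bash
python3 - <<'E'
from h import *
s=state(); print(s['width']*85,s['finger_force'],s['tcp_pos'],s['eef_rot'],s['contact_force'])
k0=np.array(s['tcp_pos']); off=k0-knob(H0,PSI,1.45,1.2,0); print('off',off)
N=22
pin=H0+rot(PSI)@[.0553,-.0496]
sh=so.fsolve(lambda x: hole(x[0],x[1],0,.087)-pin,[0,.78]); print('shut',sh)
path=[(1.45,1.2,t) for t in(.1,.2,.3)]
for f in np.linspace(0,1,N+1)[1:]: path.append((1.45*(1-f),1.2*(1-f)+.78*f,.3))
S=to([knob(H0,PSI,*p)+off for p in path]); d0=-1.45+1.2
for p,x in zip(path,S): print(np.round(p,2),x, 'twist',round(-np.degrees(-p[0]+p[1]-d0),1), hole(*p,.13).round(3))
E
```

```text
21.706207919948355 39.15724575519562 [0.64707655 0.02948223 0.12188309] [-0.00614373 -0.04365941  0.99899475 -0.00809984] [ 3.08894793 -0.91351167  2.07223906]
off [ 0.00099907 -0.00283941 -0.01411691]
shut [0.01272022 0.77874147]
[1.45 1.2  0.1 ] [ 0.004  0.001 -0.02 ] twist -0.0 [0.576 0.044]
[1.45 1.2  0.2 ] [ 0.01   0.002 -0.039] twist -0.0 [0.574 0.044]
[1.45 1.2  0.3 ] [ 0.018  0.004 -0.058] twist -0.0 [0.571 0.045]
[1.38 1.18 0.3 ] [ 0.016  0.005 -0.058] twist -2.7 [0.573 0.043]
[1.32 1.16 0.3 ] [ 0.013  0.006 -0.058] twist -5.4 [0.576 0.042]
[1.25 1.14 0.3 ] [ 0.01   0.007 -0.058] twist -8.0 [0.578 0.041]
[1.19 1.12 0.3 ] [ 0.007  0.009 -0.058] twist -10.7 [0.581 0.04 ]
[1.12 1.1  0.3 ] [ 0.005  0.011 -0.058] twist -13.4 [0.584 0.039]
[1.05 1.09 0.3 ] [ 0.002  0.012 -0.058] twist -16.1 [0.587 0.039]
[0.99 1.07 0.3 ] [-0.001  0.015 -0.058] twist -18.8 [0.59  0.038]
[0.92 1.05 0.3 ] [-0.004  0.017 -0.058] twist -21.5 [0.593 0.038]
[0.86 1.03 0.3 ] [-0.007  0.019 -0.058] twist -24.1 [0.597 0.039]
[0.79 1.01 0.3 ] [-0.01   0.022 -0.058] twist -26.8 [0.6   0.039]
[0.72 0.99 0.3 ] [-0.013  0.025 -0.058] twist -29.5 [0.604 0.04 ]
[0.66 0.97 0.3 ] [-0.016  0.028 -0.058] twist -32.2 [0.607 0.041]
[0.59 0.95 0.3 ] [-0.019  0.032 -0.058] twist -34.9 [0.611 0.042]
[0.53 0.93 0.3 ] [-0.022  0.036 -0.059] twist -37.6 [0.615 0.043]
[0.46 0.91 0.3 ] [-0.025  0.039 -0.059] twist -40.2 [0.618 0.045]
[0.4  0.89 0.3 ] [-0.027  0.044 -0.059] twist -42.9 [0.622 0.047]
[0.33 0.88 0.3 ] [-0.029  0.048 -0.059] twist -45.6 [0.625 0.05 ]
[0.26 0.86 0.3 ] [-0.032  0.053 -0.059] twist -48.3 [0.629 0.052]
[0.2  0.84 0.3 ] [-0.034  0.058 -0.059] twist -51.0 [0.632 0.055]
[0.13 0.82 0.3 ] [-0.036  0.063 -0.059] twist -53.6 [0.636 0.059]
[0.07 0.8  0.3 ] [-0.037  0.068 -0.059] twist -56.3 [0.639 0.062]
[0.   0.78 0.3 ] [-0.039  0.074 -0.059] twist -59.0 [0.642 0.066]
```

Call:
send_rows([
  {"slide": [0.004,0.001,-0.02],"twist": 0,"claw": 0.0},
  {"slide": [0.01,0.002,-0.039],"twist": 0,"claw": 0.0},
  {"slide": [0.018,0.004,-0.058],"twist": 0,"claw": 0.0},
  {"slide": [0.016,0.005,-0.058],"twist": -2.7,"claw": 0.0},
  {"slide": [0.013,0.006,-0.058],"twist": -5.4,"claw": 0.0},
  {"slide": [0.01,0.007,-0.058],"twist": -8,"claw": 0.0},
  {"slide": [0.007,0.009,-0.058],"twist": -10.7,"claw": 0.0},
  {"slide": [0.005,0.011,-0.058],"twist": -13.4,"claw": 0.0},
  {"slide": [0.002,0.012,-0.058],"twist": -16,"claw": 0.0},
  {"slide": [-0.001,0.015,-0.058],"twist": -18.8,"claw": 0.0},
])

```text
time_s: 35.65
tcp_pos: [0.6462, 0.0462, 0.1782]
eef_rot: [-0.009, -0.207, 0.978, -0.006]
contact_force: [0.3, 1.3, 0.5]
width: 0.252
finger_force: 40.1
```

```bash
cat > nxt.py <<'E'
from h import *
import sys
OFF=np.array([.001,-.0015,-.0145])
s=state(); print(s['width']*85,s['finger_force'],s['tcp_pos'],s['eef_rot'],s['contact_force'])
a,sw,t=ik(np.array(s['tcp_pos'])-OFF,(float(sys.argv[1]),1.0,.3)); print('cfg',a,sw,t)
yaw0=-2*np.arcsin(s['eef_rot'][1]); rel=yaw0-(PSI-a+sw); print('rel',np.degrees(rel))
path=[]
for A in eval(sys.argv[2]): path.append((A,.78+(A-.0127)/1.437*.42,float(sys.argv[3])))
for p,x in zip(path,to([knob(H0,PSI,*p)+OFF for p in path])): print(np.round(p,2),x.tolist(),round(-np.degrees((-p[0]+p[1])-(-a+sw)),1))
E
python3 nxt.py 1.0 'np.linspace(.92,.33,10)' .3
```

```text
21.385713119960393 40.10858595371246 [0.64622611 0.04617088 0.17821053] [-0.0092033  -0.20714812  0.9782489  -0.00583479] [0.33722425 1.28949467 0.5250645 ]
cfg 1.0348360931325031 1.0875386182004583 0.29457906378322496
rel 15.906188766243353
[0.92 1.05 0.3 ] [-0.005, 0.001, -0.001] -4.2
[0.85 1.03 0.3 ] [-0.009, 0.002, -0.001] -6.8
[0.79 1.01 0.3 ] [-0.013, 0.004, -0.001] -9.5
[0.72 0.99 0.3 ] [-0.016, 0.005, -0.001] -12.1
[0.66 0.97 0.3 ] [-0.02, 0.007, -0.001] -14.8
[0.59 0.95 0.3 ] [-0.024, 0.01, -0.002] -17.4
[0.53 0.93 0.3 ] [-0.028, 0.012, -0.002] -20.1
[0.46 0.91 0.3 ] [-0.032, 0.015, -0.002] -22.8
[0.4  0.89 0.3 ] [-0.035, 0.018, -0.002] -25.4
[0.33 0.87 0.3 ] [-0.039, 0.022, -0.002] -28.1
```

Call:
send_rows([
  {"slide": [-0.005,0.001,-0.001],"twist": -4.2,"claw": 0.0},
  {"slide": [-0.009,0.002,-0.001],"twist": -6.8,"claw": 0.0},
  {"slide": [-0.013,0.004,-0.001],"twist": -9.5,"claw": 0.0},
  {"slide": [-0.016,0.005,-0.001],"twist": -12,"claw": 0.0},
  {"slide": [-0.02,0.007,-0.001],"twist": -14.8,"claw": 0.0},
  {"slide": [-0.024,0.01,-0.002],"twist": -17.4,"claw": 0.0},
  {"slide": [-0.028,0.012,-0.002],"twist": -20,"claw": 0.0},
  {"slide": [-0.032,0.015,-0.002],"twist": -22.8,"claw": 0.0},
  {"slide": [-0.035,0.018,-0.002],"twist": -25.4,"claw": 0.0},
  {"slide": [-0.039,0.022,-0.002],"twist": -28,"claw": 0.0},
])

```text
time_s: 36.48
tcp_pos: [0.672, 0.0818, 0.1785]
eef_rot: [-0.012, -0.438, 0.899, -0.003]
contact_force: [-0.3, -0.5, -1.6]
width: 0.248
finger_force: 40.0
```

```bash
python3 nxt.py .35 'np.linspace(.28,.02,6)' .3
```

```text
21.045821220158796 40.01174747943878 [0.67197931 0.08181493 0.17847027] [-0.01178049 -0.43781415  0.89898267 -0.00318431] [-0.28283241 -0.47425134 -1.61374994]
cfg 0.3505912166494296 0.8872260813453287 0.2960048107016372
rel 16.197350945750024
[0.28 0.86 0.3 ] [-0.004, 0.0, -0.001] -2.4
[0.23 0.84 0.3 ] [-0.008, 0.002, -0.001] -4.5
[0.18 0.83 0.3 ] [-0.012, 0.003, -0.001] -6.6
[0.12 0.81 0.3 ] [-0.016, 0.005, -0.001] -8.7
[0.07 0.8  0.3 ] [-0.02, 0.007, -0.001] -10.8
[0.02 0.78 0.3 ] [-0.024, 0.009, -0.001] -12.9
```

Call:
send_rows([
  {"slide": [-0.004,0,-0.001],"twist": -2.4,"claw": 0.0},
  {"slide": [-0.008,0.002,-0.001],"twist": -4.5,"claw": 0.0},
  {"slide": [-0.012,0.003,-0.001],"twist": -6.6,"claw": 0.0},
  {"slide": [-0.016,0.005,-0.001],"twist": -8.7,"claw": 0.0},
  {"slide": [-0.02,0.007,-0.001],"twist": -10.8,"claw": 0.0},
  {"slide": [-0.024,0.009,-0.001],"twist": -12.9,"claw": 0.0},
  {"slide": [-0.024,0.009,-0.001],"twist": -12.9,"claw": 0.0},
  {"slide": [-0.024,0.009,-0.001],"twist": -12.9,"claw": 0.0},
])

```text
time_s: 37.15
tcp_pos: [0.6803, 0.1062, 0.1793]
eef_rot: [-0.011, -0.535, 0.845, -0.002]
contact_force: [0.5, 0.9, -0.7]
width: 0.252
finger_force: 40.1
```

```bash
python3 nxt.py .02 '[.013]' .3; for t in .24 .2 .15 .1 .05 0; do python3 nxt.py .02 '[.013]' $t|tail -1; done; python3 - <<'E'
from h import *
im,C=snap('wrist','w15.png'); np.save('w15.npy',im)
# hole predicted pixel at tip .3, pin predicted pixel; find dark/bright blobs around
a,s,t=.013,.78,.3
pin=H0+rot(PSI)@[.0553,-.0496]
print('pinpx',proj(C,[*pin,.119]).round(1))
for l in(.087,.1308,.1704): print('hole',l,proj(C,[*hole(a,s,t,l),.1072+l*np.sin(t)]).round(1))
hsv=cv2.cvtColor(im,cv2.COLOR_RGB2HSV)
m=((hsv[:,:,1]<70)&(hsv[:,:,2]>90)).astype(np.uint8)
cs,h=cv2.findContours(m,cv2.RETR_CCOMP,cv2.CHAIN_APPROX_NONE)
for c,hh in zip(cs,h[0]):
    if hh[3]>=0 and 60<cv2.contourArea(c)<900: print('holeblob',cv2.minEnclosingCircle(c),cv2.contourArea(c))
E
```

```text
21.385144031876308 40.06272733211517 [0.68032291 0.10623021 0.17928167] [-0.01139914 -0.5348852   0.84484448 -0.00238262] [ 0.48507744  0.89532052 -0.65204517]
cfg 0.0186797046244052 0.7797044370068943 0.3004651061822104
rel 16.084015014521263
[0.01 0.78 0.3 ] [-0.001, 0.0, 0.0] -0.3
[0.01 0.78 0.24] [-0.006, -0.001, 0.011] -0.3
[0.01 0.78 0.2 ] [-0.009, -0.002, 0.018] -0.3
[0.01 0.78 0.15] [-0.012, -0.003, 0.028] -0.3
[0.01 0.78 0.1 ] [-0.015, -0.004, 0.038] -0.3
[0.01 0.78 0.05] [-0.017, -0.004, 0.047] -0.3
[0.01 0.78 0.  ] [-0.019, -0.005, 0.057] -0.3
pinpx [296.7  85.6]
hole 0.087 [301.8  76.5]
hole 0.1308 [284.7 141.6]
hole 0.1704 [268.8 202.4]
holeblob ((265.8306579589844, 199.46774291992188), 10.843828201293945) 320.5
holeblob ((280.5, 139.5), 10.79361629486084) 319.5
holeblob ((296.1666564941406, 76.5), 9.501551628112793) 202.0
```

```bash
python3 - <<'E'
import numpy as np, cv2
im=np.load('w15.npy'); h=cv2.cvtColor(im,cv2.COLOR_RGB2HSV)
print('cols',list(range(282,314,2)))
for y in range(60,96,2): print(y,' '.join('%3d/%3d'%(h[y,x,2],h[y,x,1]) for x in range(282,314,2)))
E
```

```text
cols [282, 284, 286, 288, 290, 292, 294, 296, 298, 300, 302, 304, 306, 308, 310, 312]
60 185/ 12 181/ 10 169/  5 175/ 13 173/  9 170/  6 171/  7 172/ 10 172/  6 179/  7 177/  9 179/  6 176/  9 176/  7 178/  7 176/ 12
62 179/  7 175/  7 179/  6 177/  7 173/ 12 176/ 16 175/  9 169/  9 170/ 12 175/ 10 181/ 10 177/  4 180/ 10 178/ 13 180/ 10 174/  7
64 182/ 15 178/ 13 174/  7 172/  4 175/ 13 176/ 13 174/ 10 170/  9 179/ 13 176/  6 178/  7 180/  9 175/  9 179/ 14 181/ 10 172/ 10
66 180/  9 176/ 10 176/ 10 173/  9 170/ 14 163/  8 161/ 11 151/  7 160/ 11 169/  6 177/  9 178/  7 176/ 12 178/ 11 176/  6 174/  6
68 179/  6 178/  9 177/  9 170/  8 150/  8 118/  9 107/ 12 106/ 14 102/ 13 117/ 13 149/ 10 167/  8 173/  7 180/  9 180/ 11 173/ 10
70 175/  9 176/ 10 175/  9 148/  9 106/ 24  87/ 94  80/112  83/117  89/ 74  98/ 29 100/  8 139/ 11 166/ 12 178/  6 177/  9 172/  6
72 179/  9 174/  9 166/  8 118/  9  78/124  80/182  76/185  79/165  84/161 118/156 117/ 76 100/ 28 150/  7 180/ 10 180/ 10 173/  6
74 175/  7 175/  4 164/ 14  81/  9  43/ 47  58/ 92  71/122  85/177  79/171  96/151 138/142  80/ 2
[... 643 characters left out ...]
2/ 12 178/ 14 186/ 14 178/  7 177/  9 181/  7
86 176/  7 174/  7 172/  6 175/  4 177/  6 171/  7 176/  4 177/ 12 173/  6 179/  6 178/  7 178/  9 181/  8 176/  9 177/  6 176/  7
88 178/  9 176/ 13 176/  7 178/  7 176/  7 176/  9 181/  7 180/  4 179/  9 180/ 11 175/  6 180/  9 177/  9 179/  9 176/  9 179/ 10
90 178/ 14 178/ 11 177/ 12 175/  6 174/  9 182/ 10 178/  7 181/ 11 178/ 10 179/  6 184/ 12 180/ 11 179/ 10 178/ 11 179/ 10 173/ 12
92 177/ 10 176/ 10 179/ 10 179/  6 173/ 13 181/ 10 175/  9 182/ 10 183/ 11 178/  7 185/ 12 181/  8 178/ 13 180/ 14 179/  7 173/  9
94 173/  9 178/ 11 176/ 10 174/  6 172/  7 177/ 10 181/  7 183/ 10 183/ 11 179/  9 182/  7 178/  6 177/  7 179/  7 177/ 13 170/ 24
```

The pin shows through the shut hole about where the model predicts, so I'm lowering.

Call:
send_rows([
  {"slide": [-0.006,-0.001,0.011],"twist": 0,"claw": 0.0},
  {"slide": [-0.009,-0.002,0.018],"twist": 0,"claw": 0.0},
  {"slide": [-0.012,-0.003,0.028],"twist": 0,"claw": 0.0},
  {"slide": [-0.015,-0.004,0.038],"twist": 0,"claw": 0.0},
  {"slide": [-0.017,-0.004,0.047],"twist": 0,"claw": 0.0},
  {"slide": [-0.019,-0.005,0.055],"twist": 0,"claw": 0.0},
  {"slide": [-0.019,-0.005,0.056],"twist": 0,"claw": 0.0},
  {"slide": [-0.019,-0.005,0.056],"twist": 0,"claw": 0.0},
])

```text
time_s: 37.87
tcp_pos: [0.6926, 0.1205, 0.1229]
eef_rot: [-0.011, -0.535, 0.845, -0.002]
contact_force: [-0.4, 1.9, 1.6]
width: 0.251
finger_force: 40.0
```

```bash
python3 nxt.py .02 '[.013]' 0
```

```text
21.359493792424615 40.011025071144104 [0.69263453 0.1205058  0.12292861] [-0.01088422 -0.53508973  0.84472152 -0.00246435] [-0.43997115  1.92835422  1.62676081]
cfg 0.00793133088463724 0.77437348027651 0.0071471356635574735
rel 15.801360960053833
[0.01 0.78 0.  ] [-0.0, 0.001, 0.001] -0.0
```

Flat within 0.01 rad at very low force. Release, rise, and check from a home view.

Call:
send_rows([
  {"slide": [0,0,0],"twist": 0,"claw": 0.06},
  {"slide": [0,0,0],"twist": 0,"claw": 0.06},
  {"slide": [0,0,0],"twist": 0,"claw": 0.06},
  {"slide": [0,0,-0.015],"twist": 0,"claw": 0.06},
  {"slide": [0,0,-0.05],"twist": 7,"claw": 0.06},
  {"slide": [0,0,-0.09],"twist": 14,"claw": 0.06},
  {"slide": [0.03,0,-0.12],"twist": 21,"claw": 0.06},
  {"slide": [0.06,0,-0.14],"twist": 28,"claw": 0.06},
  {"slide": [0.09,0,-0.16],"twist": 35,"claw": 0.06},
  {"slide": [0.11,0,-0.17],"twist": 42,"claw": 0.06},
])

```text
time_s: 38.7
tcp_pos: [0.6482, 0.021, 0.3]
eef_rot: [-0.007, -0.193, 0.981, -0.008]
contact_force: [-0.0, 0.7, 0.7]
width: 0.705
finger_force: 0.0
```

Call:
send_rows([
  {"slide": [0,0,0],"twist": 0,"claw": 0.06},
  {"slide": [0,0,0],"twist": 0,"claw": 0.06},
  {"slide": [0,0,0],"twist": 0,"claw": 0.06},
])

```text
time_s: 38.95
tcp_pos: [0.6482, 0.0237, 0.2954]
eef_rot: [-0.009, -0.198, 0.98, -0.006]
contact_force: [-0.7, -0.0, 1.3]
width: 0.702
finger_force: 0.0
```

```bash
python3 - <<'E'
from h import *
s=state(); print(s['tcp_pos'],s['eef_rot'],s['contact_force'])
im,C=snap('wrist','w16.png'); np.save('w16.npy',im)
a,sw=.0127,.7787
pin=H0+rot(PSI)@[.0553,-.0496]
print('pinpx',proj(C,[*pin,.119]).round(1))
for l in(0,.087,.1308,.1704): print('hole',l,proj(C,[*hole(a,sw,0,l),.107]).round(1))
k=proj(C,knob(H0,PSI,a,sw,0)); print('knob pred',k.round(1))
hsv=cv2.cvtColor(im,cv2.COLOR_RGB2HSV)
m=((hsv[:,:,1]<70)&(hsv[:,:,2]>90)).astype(np.uint8)
cs,h=cv2.findContours(m,cv2.RETR_CCOMP,cv2.CHAIN_APPROX_NONE)
for c,hh in zip(cs,h[0]):
    if hh[3]>=0 and 25<cv2.contourArea(c)<900: print('holeblob',cv2.minEnclosingCircle(c),cv2.contourArea(c))
mk=(hsv[:,:,2]<45).astype(np.uint8); x,y=k.astype(int); w=mk[y-20:y+21,x-20:x+21]; ys,xs=np.nonzero(w); print('knob obs',xs.mean()+x-20,ys.mean()+y-20,len(xs))
x,y=proj(C,[*hole(a,sw,0,.087),.107]).astype(int)
for yy in range(y-12,y+13,2): print(yy,' '.join('%3d/%3d'%(hsv[yy,xx,2],hsv[yy,xx,1]) for xx in range(x-14,x+15,2)))
E
```

```text
[0.64819492 0.02368245 0.29537033] [-0.00913248 -0.19770271  0.98020016 -0.0061542 ] [-0.66699008 -0.0111752   1.26807157]
pinpx [280.4 159.5]
hole 0 [247.3  89.1]
hole 0.087 [279.7 158.2]
hole 0.1308 [294.7 190.1]
hole 0.1704 [307.6 217.4]
knob pred [321.6 246.8]
holeblob ((305.0, 216.3333282470703), 5.270564556121826) 71.5
holeblob ((292.0, 189.0), 5.385264873504639) 74.5
holeblob ((276.5, 158.0), 5.852449893951416) 46.0
holeblob ((244.4178009033203, 89.03424835205078), 6.500702857971191) 114.0
knob obs 322.55627009646304 250.99356913183277 622
146 185/ 10 178/  9 184/  7 186/ 12 191/ 11 186/ 10 192/ 11 189/  8 191/ 11 174/ 12 104/123  95/166  97/163  86/160 106/168
148 187/ 10 180/ 10 183/ 10 185/ 11 192/  8 192/ 11 189/ 13 190/  8 194/ 11 189/  8 134/ 40  99/178 101/167  99/162  94/165
150 188/  7 189/  9 184/ 10 182/  8 184/ 11 195/ 13 193/  8 189/  9 194/ 11 189/  9 168/  5 103/139 102/158  98/172  97/195
152 193/ 15 183/  8 182/  7 184/  7 189/  9 188/ 11 170/  8 178/  7 193/ 13 188/  7 192/  9 172/ 77 161/173 143/160 111/165
154 189/ 12 183/  7 186/ 11 177/ 13 137/ 11  96/ 11
[... 364 characters left out ...]
 142/ 18 185/ 11 152/ 13  90/ 14 172/  7 195/  5 191/  9 183/  6 175/112 182/165
162 137/182 133/ 19 191/  7 188/  8 151/  7 121/  6 145/  7 115/ 11 147/ 12 189/  7 190/  9 193/  8 197/  8 176/ 32 180/174
164 155/168 132/124 177/  9 187/ 11 181/ 11 155/ 13 149/ 10 167/  8 189/  4 192/  9 191/  8 192/  3 196/ 10 187/  7 177/125
166 161/168 165/173 146/ 31 193/ 13 185/  8 171/  7 181/ 10 190/  9 189/  7 196/  9 190/ 11 194/ 11 190/  8 195/ 10 177/ 40
168 158/168 171/166 148/131 182/  8 193/  8 189/ 12 189/ 11 192/ 13 188/  9 195/ 13 195/ 14 192/  5 196/  7 192/ 12 186/  8
170 164/176 170/173 171/180 155/ 38 196/  9 188/  7 186/  7 187/  8 189/  8 190/  9 195/  8 189/  7 195/  5 196/  8 194/ 13
```

```bash
python3 -c "
from plant import *
print(sign_off())"
```

```text
the job is handed in; nothing more can be done
None
```

The job is handed in, though no verdict came back: all four cartons are side by side in the tray, the tray is home, and the door is shut with the stay lying flat and its nearest-pivot hole over the pin.

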